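# Load the dry-block warmer

### The arm

A 6-joint arm with a two-finger parallel gripper is mounted at the origin on a cart in front of the work surface, level with it; the furniture and walls round the work are solid. World frame = base frame: x ahead of the robot, y to its left, z up, the work surface at z = 0. Lengths are in m, angles in rad, forces in N, time in s.
With the tool pointing down it reaches from about 0.35 to 0.975 m from the base axis. Payload 4.9 kg.
Tool frame: the origin (TCP) lies at the very end of the fingers, on their centre line; the grasp point (between the pads) lies 19 mm behind it; x points along the fingers, y is the direction in which the jaws open and shut, and the axes are right-handed (so a half turn about x gives the same grasp; the last joint's range is limited). The gripper opens to 85 mm and grips with 20 to 120 N. Pads are 22 mm wide; open, the fingers measure 114 mm over their backs; the gripper's body (76 mm by 85 mm) begins 54 mm behind the grasp point. The pads swing forward as they close: fully open they stand 13 mm farther back than shut.
Start: joints at [-1.236, 0.053, 1.613, -0, 1.476, -0.119], TCP at [0.274, -0.562, 0.231] pointing down, gripper open.
Joint ranges: [-3.01, 3.01], [-1.01, 2.22], [0.06, 2.58], [-1.02, 4.17], [0.09, 2.62], [-3.14, 3.14]. Speed limits (rad/s): [2.57, 2.57, 3.14, 3.14, 3.14, 3.14].

### API

Orientations are given as a rotation vector (axis times angle).
In Python, from station import ctrl, get_image, calibration, finish_job, search_frame, cut_out, mark_of gives the robot as it stands. The module is installed in compiled form; this text tells all that it offers.
- The arm moves only by the tool arm_command, never from a script. Its argument "plan" is a list that holds one entry, the list of rows, each a list of 7 numbers: the shift along the tool's x, y, z in m, then the turn, a rotation vector about the tool's x, y, z in degrees, then the finger opening in m, from 0 to 0.0854. A call has 1 to 20 rows; each row shifts and turns the pose as measured when the row begins, along the tool's axes as they then stand; what a row does not reach is not made up. A row lasts 1/12 s, in which the tool goes at most 41.7 mm and 7.16 degrees, less where a joint would pass 70% of its speed; a pose out of reach is approached as far as the arm can. A call with a gripper value outside its range is refused whole. The fingers move at their own pace and stop on an object; "squeeze" is the grip in N (left out, the last holds). Time passes only in rows, so rows that do not move let the fingers close. It gives the time, the measured TCP pose, the force and the opening at its end, in the units of the state.
- ctrl.get_obs(): the state, without advancing time (a new reading comes with each control period).
- get_image(name): name is "side" or "top" or "wrist"; returns the picture (480x640x3 uint8, red, green, blue); there is no depth.
- calibration(name): a dict with "fx", "fy", "cx", "cy" (pixels), "cam_to_world" (4x4, takes a point from camera to world coordinates); the wrist camera has in their place "hand_eye" (4x4, takes a point from camera to tool coordinates, whose origin is the TCP and whose axes are the tool frame's). Camera axes: x right, y down, z forward; pixel columns grow to the right and rows downward; lengths in m; the calibration is good to about 2 mm. A picture is of the moment at which its call begins: read the wrist's pose just before it. calibration takes no time and is no camera call.
- finish_job(): hands the job in, once; it reports no verdict.
Trained networks look in the newest picture that a camera, given by its name, has taken for a name from the list of things; names that differ only in an ending like _2 or _b are one class to them, and where a whole thing is asked for, a point or a joint stands for the part that bears it (a point fixed in the world has none). Each returns a list of dicts, best first, with "conf" (0 to 1); they miss things now and then, are a little off and sometimes report something else, mostly with a low value. They report only what shows in the picture. A call takes as long as a camera call. They do not tell look-alikes from the thing itself.
- search_frame(camera, thing): "at" ([x, y, z] in m, in the coordinates of the camera as it stood for that picture, good to about 4 mm: the middle of the surface that is visible of it).
- cut_out(camera, thing): "mask" (480x640 bool, what is visible of it).
- mark_of(camera, thing): "at" ([x, y, z] in m, in the coordinates of the camera as it stood for that picture, good to about 4 mm: a listed point, or the origin of a listed thing).
The state is a dict: "t": time; "q": joint angles; "dq": joint speeds; "effort": joint torques, N m; "tool_pos": TCP position; "tool_rot": TCP orientation; "contact_force": force on the tool from outside, world axes, zero at the start; "wrist_torque": the same for the moment, N m; "opening": finger opening in m.
Only numpy, scipy, OpenCV 4.12 (cv2) and the standard library are available. Lean on these libraries where they do the work, as an engineer would, in place of code of your own. Each camera call takes 0.05 s, during which the arm holds its last target. There are 200 camera calls.

### The job

The bench warmer has four anodised blocks, each bored for one size of container. Stand the orange-capped tube, the small banded jar, the squat black-capped amber bottle and the tall white-capped amber bottle from the open bench each in the block whose bore fits it, resting upright on the bottom of the bore. Keep them upright on the way, and leave the red-capped jar and the paper roll that stand among them where they are.

Things in the scene. Friction and masses are not known exactly. Their poses are not given: they have to be found in the camera images.
- tube: self-standing 50 ml tube, white translucent body 30 mm in diameter, ribbed orange screw cap 36 mm in diameter over the ribs; 116 mm tall in all, the cap being the top 16 mm. About 60 g. Loose, upright on the open bench to the right of the warmer. Origin: centre of its underside, z up
- jar: small brown reagent jar with a red, yellow and green banded label and a gold-brown screw cap; body 42 mm in diameter, 72 mm tall, the cap being the top 14 mm and 38 mm wide. About 160 g. Loose, upright on the open bench to the right of the warmer. Origin: centre of its underside, z up. (Similar small jars lie in the white tray at the far right, out of reach: not meant)
- amber_bottle: squat amber bottle with a black screw cap; body 53 mm in diameter, 98 mm tall, the cap being the top 18 mm and 32 mm wide. About 170 g. Loose, upright on the open bench to the right of the warmer. Origin: centre of its underside, z up
- tall_bottle: tall amber bottle with a white screw cap; body 62 mm in diameter, 185 mm tall, narrowing to a neck in its upper part, the cap being the top 24 mm and 32 mm wide. About 0.55 kg. Loose, upright on the open bench to the right of the warmer. Origin: centre of its underside, z up
- silver_block: plain silver aluminium block in a bay of the warmer, 92 x 92 mm, fixed. One upright bore in its middle, 36 mm in diameter, 40 mm deep, mouth chamfered by 4 mm. Origin: on the bore's axis at the bore's floor, 46 mm above the bench (block top at 86 mm); z up, sides along x and y. All four blocks differ only in bore and colour
- blue_block: blue anodised block like the silver one, bore 48 mm in diameter, 40 mm deep. Fixed. Origin: on the bore's axis at the bore's floor. The blocks stand two by two, 100 mm from centre to centre; the warmer's rim round them is 80 mm above the bench, and its sloping console on the robot's side is lower
- violet_block: violet anodised block like the silver one, bore 60 mm in diameter, 40 mm deep. Fixed. Origin: on the bore's axis at the bore's floor
- gold_block: gold anodised block like the silver one, bore 68 mm in diameter, 40 mm deep. Fixed. Origin: on the bore's axis at the bore's floor
- red_cap_jar: white jar with a red screw cap, 50 mm in diameter, 72 mm tall, loose; stands among the containers and is to stay where it is. Origin: centre of its underside
- paper_roll: small off-white paper roll with a brown core, standing on end, 56 mm in diameter, 50 mm tall, loose; stands among the containers and is to stay where it is. Origin: centre of its underside
Things that resemble listed ones, but are neither listed nor needed, are in the scene too. There is more than one size of the tube; the one meant has the size given above.

How it is judged:
By the outcome, as a careful person would: the job done as asked, in the order asked, and still so for the second after the job is handed in, with the robot touching nothing.
It also fails if it takes over 131 s, if anything falls off the work surface, if the arm or the gripper's body presses on something with over 40 N, if the wrist force passes 120 N, or if a joint passes its speed limit or range.

## Working session

There is one attempt and no reset: what is moved stays moved. The work goes in short steps, Python scripts to look and compute and a tool call to move; the robot and the scene stay as the last step left them, time stands still between calls to the robot, and variables do not carry over. Pictures are saved under pics/ and viewed, about 12 in all and at most 16, crops included, and the job is handed in when it is done.

Besides the shell and the picture viewer there is one more tool, called after "Call:" in YAML: its name, and indented under it one key for each argument. arm_command: Moves the arm, as the interface text tells. Its arguments: {"type":"object","properties":{"plan":{"type":"array","items":{"type":"array","items":{"type":"array","items":{"type":"number"}}}},"squeeze":{"type":"number"}},"required":["plan"]}

```bash
mkdir -p pics; cat > h.py <<'E'
import numpy as np, cv2
from station import *
from scipy.spatial.transform import Rotation as R
def c2w(cam,p,obs=None):
    c=calibration(cam)
    if cam=='wrist':
        T=np.eye(4);T[:3,:3]=R.from_rotvec(obs['tool_rot']).as_matrix();T[:3,3]=obs['tool_pos'];M=T@np.array(c['hand_eye'])
    else: M=np.array(c['cam_to_world'])
    return (M@np.r_[p,1])[:3]
def save(cam,name):
    im=get_image(cam);cv2.imwrite('pics/'+name,im[...,::-1]);return im
def pix(cam,p):
    c=calibration(cam);return int(c['fx']*p[0]/p[2]+c['cx']),int(c['fy']*p[1]/p[2]+c['cy'])
E
python3 - <<'E'
from h import *
o=ctrl.get_obs();print(o['t'],o['tool_pos'],o['tool_rot'],o['opening'])
print(R.from_rotvec(o['tool_rot']).as_matrix().round(3))
for cam in ('top','side'):
    save(cam,cam+'1.png')
    print(cam,np.array(calibration(cam)['cam_to_world']).round(3).tolist(),calibration(cam)['fx'])
    for n in ['tube','jar','amber_bottle','tall_bottle','red_cap_jar','paper_roll','silver_block','blue_block','violet_block','gold_block']:
        print(n,[(pix(cam,d['at']),c2w(cam,d['at']).round(3).tolist(),round(d['conf'],2)) for d in mark_of(cam,n)[:4]])
E
```

```text
0.0 [ 0.27379716 -0.56112653  0.23007191] [ 1.97000531  0.45700351 -1.97043079] 0.08573849324401256
[[-0.001  0.438 -0.899]
 [ 0.002 -0.899 -0.438]
 [-1.    -0.002 -0.   ]]
top [[0.016, -0.995, 0.101, 0.414], [-1.0, -0.016, 0.007, -0.02], [-0.005, -0.101, -0.995, 0.965], [0.0, 0.0, 0.0, 1.0]] 439.4589599097136
tube [((353, 256), [0.465, -0.085, 0.003], 0.85), ((371, 298), [0.375, -0.124, 0.004], 0.56), ((332, 285), [0.401, -0.04, -0.003], 0.44)]
jar [((466, 214), [0.562, -0.335, 0.001], 0.61), ((353, 209), [0.569, -0.083, 0.002], 0.46)]
amber_bottle [((353, 208), [0.571, -0.085, 0.001], 0.98)]
tall_bottle [((419, 263), [0.453, -0.231, 0.0], 0.83)]
red_cap_jar [((474, 271), [0.437, -0.351, 0.0], 0.85)]
paper_roll [((409, 209), [0.571, -0.208, -0.002], 0.91)]
silver_block [((216, 252), [0.467, 0.205, 0.044], 0.58)]
blue_block [((419, 263), [0.452, -0.23, -0.001], 0.68), ((185, 196), [0.584, 0.275, 0.045], 0.62)]
violet_block [((173, 240), [0.49, 0.296, 0.046], 0.82)]
gold_block [((231, 203), [0.57, 0.177, 0.047], 0.69), ((473, 271), [0.437, -0.348, -0.001], 0.29)]
side [[-0.96, -0.188, 0.207, 0.257], [-0.278, 0.581, -0.765, 0.784], [0.024, -0.792, -0.61, 0.709], [0.0, 0.0, 0.0, 1.0]] 474.7124627651287
tube [((333, 247), [0.464, -0.081, 0.0], 0.79), ((356, 263), [0.397, -0.04, -0.0], 0.74), ((218, 331), [0.587, 0.273, 0.043], 0.46)]
jar [((325, 187), [0.557, -0.339, -0.002], 0.73), ((262, 352), [0.489, 0.299, 0.05], 0.44)]
amber_bottle [((293, 236), [0.567, -0.086, 0.004], 0.75)]
tall_bottle [((353, 212), [0.45, -0.234, 0.005], 0.56)]
red_cap_jar [((369, 193), [0.43, -0.347, 0.001], 0.55)]
paper_roll [((308, 210), [0.566, -0.208, 0.004], 0.98)]
silver_block [((291, 318), [0.468, 0.205, 0.046], 0.89)]
blue_block [((218, 329), [0.588, 0.27, 0.045], 0.84)]
violet_block [((261, 353), [0.49, 0.3, 0.048], 0.63)]
gold_block [((249, 296), [0.564, 0.179, 0.051], 0.56)]
```

View pics/top1.png

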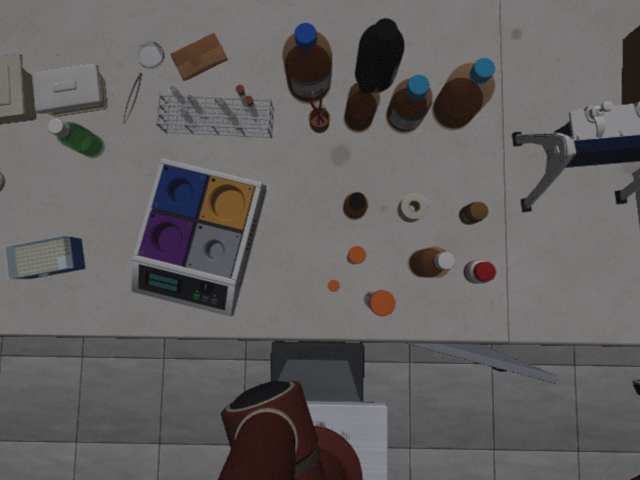

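View pics/side1.png

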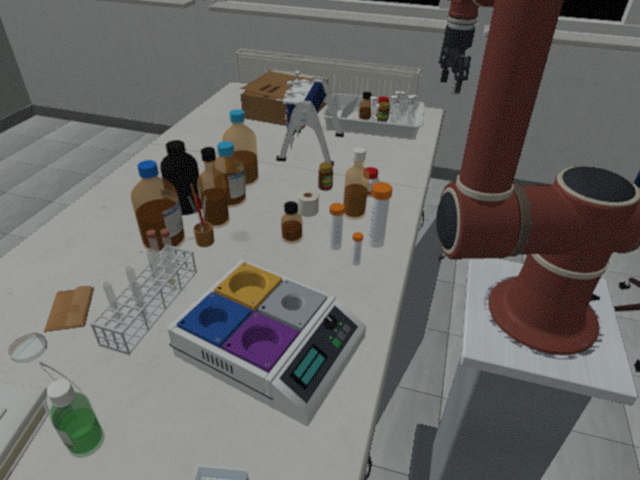

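Top view: three orange-capped candidates, at (357,255), (333,286) and (383,302). At their depths the caps come to about 36, 22 and 50 mm. So the one at (357,255) fits the 36 mm cap. I'll confirm it in a crop, and compute the first move.

```bash
cat >> h.py <<'E'
def delta(x,y,z):
    o=ctrl.get_obs();Rm=R.from_rotvec(o['tool_rot']).as_matrix()
    print('t',round(o['t'],2),'pos',o['tool_pos'].round(4),'x-axis',Rm[:,0].round(3),'y',Rm[:,1].round(3),'F',o['contact_force'].round(1),'op',round(o['opening'],4))
    print('tool delta mm',(Rm.T@(np.array([x,y,z])-o['tool_pos'])*1e3).round(1))
E
python3 - <<'E'
from h import *
s=cv2.imread('pics/side1.png')[140:275,265:415]; t=cv2.imread('pics/top1.png')[180:330,320:500]
s=cv2.resize(s,None,fx=400/150,fy=400/150,interpolation=cv2.INTER_CUBIC);t=cv2.resize(t,(400,333),interpolation=cv2.INTER_CUBIC)
o=np.zeros((360,800,3),np.uint8);o[:s.shape[0],:400]=s;o[:333,400:]=t;cv2.imwrite('pics/crop.png',o)
print(np.array(calibration('wrist')['hand_eye']).round(3).tolist(),calibration('wrist')['fx'])
for n in ['tube']:
  for c in('top','side'):
    for d in cut_out(c,n)[:3]:
        ys,xs=np.nonzero(d['mask']);print(c,xs.min(),xs.max(),ys.min(),ys.max(),d['conf'])
delta(0.4645,-0.083,0.25)
E
```

```text
[[-0.0, -0.31, 0.951, -0.144], [1.0, -0.001, 0.0, 0.0], [0.001, 0.951, 0.31, -0.08], [0.0, 0.0, 0.0, 1.0]] 397.4819640373603
top 364 395 290 316 0.74
top 347 365 247 264 0.67
top 329 339 280 291 0.48
side 329 343 203 249 0.9
side 351 363 231 265 0.9
side 367 391 182 247 0.83
t 1.2 pos [ 0.274  -0.5617  0.2313] x-axis [-0.  0. -1.] y [ 0.438 -0.899 -0.   ] F [-0.3  0.1 -1.1] op 0.0852
tool delta mm [ -18.7 -346.8 -381.1]
```

View pics/crop.png

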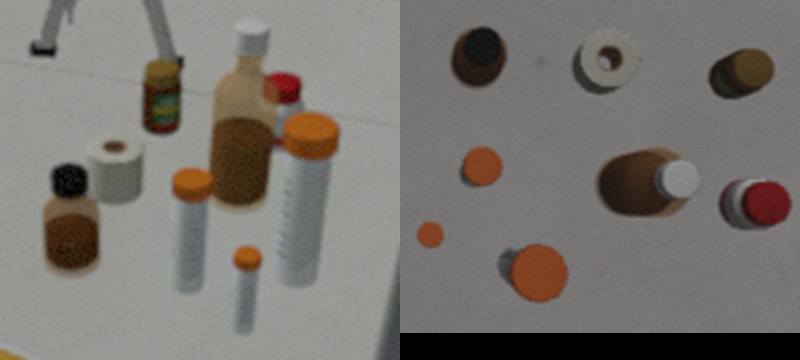

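The middle tube (side pixels 329–343, 203–249) is confirmed: the big and small ones beside it are clearly other sizes. Moving above it.

Call:
arm_command:
  plan:
    - [[-0.0012,-0.0217,-0.0238,0,0,0,0.085],[-0.0012,-0.0217,-0.0238,0,0,0,0.085],[-0.0012,-0.0217,-0.0238,0,0,0,0.085],[-0.0012,-0.0217,-0.0238,0,0,0,0.085],[-0.0012,-0.0217,-0.0238,0,0,0,0.085],[-0.0012,-0.0217,-0.0238,0,0,0,0.085],[-0.0012,-0.0217,-0.0238,0,0,0,0.085],[-0.0012,-0.0217,-0.0238,0,0,0,0.085],[-0.0012,-0.0217,-0.0238,0,0,0,0.085],[-0.0012,-0.0217,-0.0238,0,0,0,0.085],[-0.0012,-0.0217,-0.0238,0,0,0,0.085],[-0.0012,-0.0217,-0.0238,0,0,0,0.085],[-0.0012,-0.0217,-0.0238,0,0,0,0.085],[-0.0012,-0.0217,-0.0238,0,0,0,0.085],[-0.0012,-0.0217,-0.0238,0,0,0,0.085],[0,0,0,0,0,0,0.085]]

```text
t: 2.53
tool_pos: [0.459, -0.0945, 0.2508]
tool_rot: [1.978, 0.444, -1.966]
contact_force: [-0.0, -0.0, -0.4]
opening: 0.0849
```

```bash
cat >> h.py <<'E'
NM=['tube','jar','amber_bottle','tall_bottle','red_cap_jar','paper_roll','silver_block','blue_block','violet_block','gold_block']
def look(names,name):
    o=ctrl.get_obs();save('wrist',name)
    for n in names: print(n,[(pix('wrist',d['at']),c2w('wrist',d['at'],o).round(4).tolist(),round(d['conf'],2)) for d in mark_of('wrist',n)[:3]])
E
python3 - <<'E'
from h import *
delta(0.4645,-0.083,0.089)
look(NM[:4],'w1.png')
E
```

```text
t 2.53 pos [ 0.459  -0.0945  0.2508] x-axis [ 0.007 -0.002 -1.   ] y [ 0.432 -0.902  0.005] F [-0.  -0.  -0.4] op 0.0849
tool delta mm [161.8  -8.8  -9.1]
tube [((316, 186), [0.4646, -0.0838, -0.0006], 0.66), ((252, 224), [0.4018, -0.0409, 0.0021], 0.56), ((315, 281), [0.371, -0.1262, -0.0002], 0.56)]
jar [((587, 209), [0.5626, -0.3442, -0.0002], 0.98)]
amber_bottle [((370, 84), [0.5722, -0.0883, -0.0005], 0.7)]
tall_bottle [((439, 257), [0.4529, -0.2331, 0.0017], 0.63)]
```

View pics/w1.png

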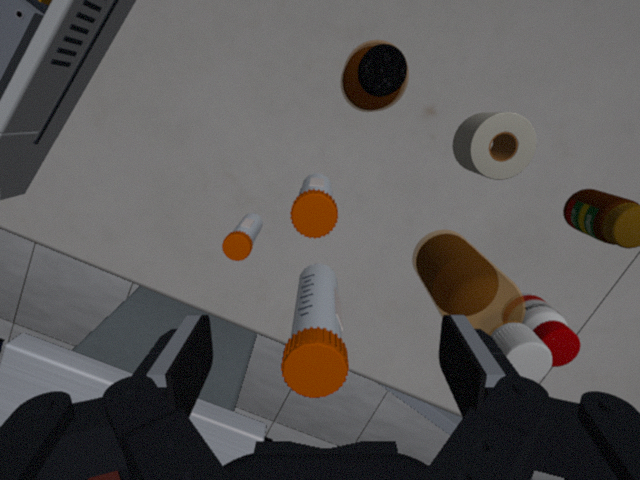

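Wrist view: the target tube's cap is at (315,214). The big tube is at (315,360), on the robot's side of the gripper. The four network marks agree with the earlier positions. Lowering next.

Call:
arm_command:
  plan:
    - [[0,-0.0088,-0.0085,0,-0.3,-0.3,0.085],[0.02,0,0,0,0,0,0.085],[0.02,0,0,0,0,0,0.085],[0.02,0,0,0,0,0,0.085],[0.02,0,0,0,0,0,0.085],[0.02,0,0,0,0,0,0.085],[0.02,0,0,0,0,0,0.085],[0.015,0,0,0,0,0,0.085],[0.01,0,0,0,0,0,0.085],[0,0,0,0,0,0,0.085]]

```text
t: 3.62
tool_pos: [0.4593, -0.1026, 0.1009]
tool_rot: [1.992, 0.412, -1.991]
contact_force: [0.1, 0.1, 0.1]
opening: 0.085
```

```bash
cat >> h.py <<'E'
def tilt():
    Rm=R.from_rotvec(ctrl.get_obs()['tool_rot']).as_matrix()
    y=np.array([0.438,-0.899,0]);D=np.c_[[0,0,-1],y,np.cross([0,0,-1],y)]
    print('turn deg',np.degrees(R.from_matrix(Rm.T@D).as_rotvec()).round(2))
def tg(*p): delta(*p);tilt()
E
python3 -c "
from h import *
tg(.4645,-.0835,.085)"
```

```text
t 3.62 pos [ 0.4593 -0.1026  0.1009] x-axis [ 0.001 -0.005 -1.   ] y [ 0.402 -0.916  0.006] F [0.1 0.1 0.1] op 0.085
tool delta mm [ 15.8 -15.5 -12.4]
turn deg [-2.28  0.06 -0.32]
```

Call:
arm_command:
  plan:
    - [[0,-0.008,-0.006,-1.1,0,-0.2,0.085],[0,-0.0075,-0.006,-1.1,0,-0.1,0.085],[0,0,0,0,0,0,0.085],[0.008,0,0,0,0,0,0.085],[0.007,0,0,0,0,0,0.085],[0,0,0,0,0,0,0.085]]

```text
t: 4.12
tool_pos: [0.4672, -0.0837, 0.0891]
tool_rot: [1.973, 0.45, -1.962]
contact_force: [-0.2, 0.1, -1.3]
opening: 0.0851
```

```bash
python3 -c "
from h import *
tg(.4645,-.0835,.085)
look(['tube'],'w2.png')"
```

```text
t 4.12 pos [ 0.4672 -0.0837  0.0891] x-axis [ 0.006 -0.003 -1.   ] y [ 0.438 -0.899  0.005] F [-0.2  0.1 -1.3] op 0.0851
tool delta mm [ 4.1 -1.4  2.3]
turn deg [ 0.03 -0.26 -0.29]
tube [((323, 250), [0.4655, -0.0843, -0.0008], 0.93), ((219, 308), [0.4001, -0.0408, 0.0001], 0.76)]
```

View pics/w2.png

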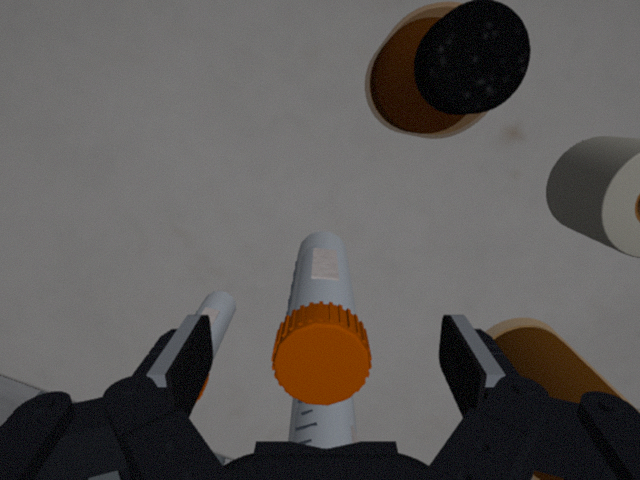

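The cap is centred between the pads (at (322,350)). Closing.

Call:
arm_command:
  plan:
    - [[0.004,0,0.002,0,-0.3,-0.3,0.085],[0,0,0,0,0,0,0.03],[0,0,0,0,0,0,0.03],[0,0,0,0,0,0,0.03],[0,0,0,0,0,0,0.03],[0,0,0,0,0,0,0.03],[0,0,0,0,0,0,0.03],[0,0,0,0,0,0,0.03]]
  squeeze: 40

```text
t: 4.88
tool_pos: [0.4659, -0.0855, 0.0862]
tool_rot: [1.97, 0.453, -1.97]
contact_force: [-0.1, 0.0, 0.8]
opening: 0.0324
```

```bash
python3 -c "
from h import *
tg(.4671,.2018,.29)"
```

```text
t 4.88 pos [ 0.4659 -0.0855  0.0862] x-axis [ 0.    -0.001 -1.   ] y [ 0.438 -0.899  0.001] F [-0.1  0.   0.8] op 0.0324
tool delta mm [-203.9 -257.7 -126.7]
turn deg [-0.03  0.   -0.03]
```

Call:
arm_command:
  plan:
    - [[0,0,0,0,0,0,0.02],[0,0,0,0,0,0,0.02],[0,0,0,0,0,0,0.02],[-0.008,0,0,0,0,0,0.02],[-0.015,0,0,0,0,0,0.02],[-0.018,0,0,0,0,0,0.02],[-0.018,0,0,0,0,0,0.02],[-0.018,0,0,0,0,0,0.02],[-0.018,0,0,0,0,0,0.02],[-0.018,0,0,0,0,0,0.02],[-0.015,0,0,0,0,0,0.02],[-0.01,0,0,0,0,0,0.02],[0,0,0,0,0,0,0.02]]

```text
t: 5.97
tool_pos: [0.464, -0.0847, 0.2328]
tool_rot: [1.967, 0.455, -1.973]
contact_force: [0.3, 0.0, -0.0]
opening: 0.032
```

```bash
python3 -c "
from h import *
tg(.4671,.2018,.23)"
```

```text
t 5.97 pos [ 0.464  -0.0847  0.2328] x-axis [-0.003  0.    -1.   ] y [ 0.438 -0.899 -0.002] F [ 0.3  0.  -0. ] op 0.032
tool delta mm [   2.9 -256.3 -128.2]
turn deg [-0.01  0.15  0.1 ]
```

Call:
arm_command:
  plan:
    - [[0,-0.01,-0.005,0,0,0,0.02],[0,-0.02,-0.01,0,0,0,0.02],[0,-0.021,-0.0105,0,0,0,0.02],[0,-0.021,-0.0105,0,0,0,0.02],[0,-0.021,-0.0105,0,0,0,0.02],[0,-0.021,-0.0105,0,0,0,0.02],[0,-0.021,-0.0105,0,0,0,0.02],[0,-0.021,-0.0105,0,0,0,0.02],[0,-0.021,-0.0105,0,0,0,0.02],[0,-0.021,-0.0105,0,0,0,0.02],[0,-0.021,-0.0105,0,0,0,0.02],[0,-0.02,-0.01,0,0,0,0.02],[0,-0.015,-0.008,0,0,0,0.02],[0,0,0,0,0,0,0.02],[0,0,0,0,0,0,0.02]]

```text
t: 7.22
tool_pos: [0.4546, 0.221, 0.2136]
tool_rot: [1.94, 0.463, -2.006]
contact_force: [-0.6, -0.6, -0.4]
opening: 0.0322
```

```bash
python3 -c "
from h import *
tg(.4671,.2018,.23)
look(['tube']+NM[6:],'w3.png')
for c in ('top','side'):
  get_image(c)
  for n in ['tube']+NM[6:]: print(c,n,[(c2w(c,d['at']).round(4).tolist(),round(d['conf'],2)) for d in mark_of(c,n)[:3]])"
```

```text
t 7.22 pos [0.4546 0.221  0.2136] x-axis [-0.034  0.001 -0.999] y [ 0.438 -0.899 -0.015] F [-0.6 -0.6 -0.4] op 0.0322
tool delta mm [-16.8  22.5  -2.4]
turn deg [-0.01  1.71  0.88]
tube [((316, 249), [0.4484, 0.2249, 0.1261], 0.8), ((534, 351), [0.3997, -0.0452, -0.0002], 0.75), ((580, 397), [0.3735, -0.1268, -0.0015], 0.56)]
silver_block [((355, 200), [0.4715, 0.2051, 0.0494], 0.61)]
blue_block []
violet_block [((251, 118), [0.4928, 0.3025, 0.0474], 0.88)]
gold_block [((447, 99), [0.567, 0.1799, 0.0481], 0.76)]
top tube [([0.3753, -0.1241, 0.003], 0.88), ([0.4492, 0.2196, 0.1312], 0.56), ([0.4042, -0.0407, -0.0006], 0.51)]
top silver_block [([0.471, 0.2007, 0.0439], 0.71)]
top blue_block [([0.5866, 0.2767, 0.0451], 0.82)]
top violet_block [([0.4923, 0.3018, 0.0468], 0.67), ([0.5877, 0.2762, 0.0424], 0.62), ([0.5705, -0.2102, -0.0007], 0.41)]
top gold_block [([0.561, -0.3319, 0.0], 0.73), ([0.567, 0.177, 0.0466], 0.6)]
side tube [([0.4517, 0.2215, 0.1306], 0.89), ([0.3992, -0.0416, 0.0021], 0.89), ([0.3708, -0.1241, 0.0034], 0.88)]
side silver_block [([0.4681, 0.2089, 0.0488], 0.88), ([0.4515, -0.2345, 0.0031], 0.41)]
side blue_block [([0.589, 0.2722, 0.0427], 0.89)]
side violet_block [([0.4889, 0.3031, 0.0487], 0.71)]
side gold_block [([0.5672, 0.1782, 0.0505], 0.66)]
```

View pics/w3.png

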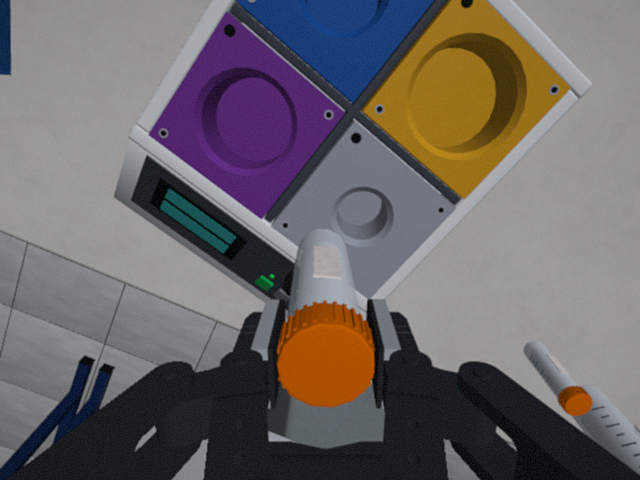

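The tube is held at (325,350) and the silver bore is at (362,212). Fixing the tilt and the position.

Call:
arm_command:
  plan:
    - [[-0.005,0.008,-0.002,0,0.9,0.5,0.02],[0,0.008,-0.001,0,0.8,0.4,0.02],[0,0.005,0,0,0,0,0.02],[0,0,0,0,0,0,0.02],[0,0,0,0,0,0,0.02]]

```text
t: 8.53
tool_pos: [0.4692, 0.2006, 0.2207]
tool_rot: [1.977, 0.451, -1.964]
contact_force: [0.2, 0.3, -0.8]
opening: 0.0323
```

```bash
python3 -c "
from h import *
tg(.468,.2025,.2)"
```

```text
t 8.53 pos [0.4692 0.2006 0.2207] x-axis [ 0.007  0.    -1.   ] y [ 0.436 -0.9    0.003] F [ 0.2  0.3 -0.8] op 0.0323
tool delta mm [20.7 -2.3  0.4]
turn deg [-0.13 -0.36 -0.17]
```

Call:
arm_command:
  plan:
    - [[0.008,-0.002,0,0,-0.3,-0.2,0.02],[0.01,0,0,0,0,0,0.02],[0.01,0,0,0,0,0,0.02],[0.008,0,0,0,0,0,0.02],[0,0,0,0,0,0,0.02],[0,0,0,0,0,0,0.02]]

```text
t: 9.03
tool_pos: [0.4673, 0.2024, 0.179]
tool_rot: [1.969, 0.453, -1.974]
contact_force: [-0.7, -0.1, -1.2]
opening: 0.0323
```

```bash
python3 -c "
from h import *
tg(.468,.2025,.132)
look(['tube','silver_block'],'w4.png')
for c in ('top','side'):
  save(c,c+'4.png')
  for n in ['tube','silver_block']: print(c,n,[(c2w(c,d['at']).round(4).tolist(),round(d['conf'],2)) for d in mark_of(c,n)[:3]])
a=cv2.imread('pics/w4.png');b=cv2.imread('pics/side4.png')
cv2.imwrite('pics/c4.png',np.hstack([a[100:400,180:480],cv2.resize(b[230:380,220:370],(300,300))]))
"
```

```text
t 9.03 pos [0.4673 0.2024 0.179 ] x-axis [-0.003  0.001 -1.   ] y [ 0.436 -0.9   -0.002] F [-0.7 -0.1 -1.2] op 0.0323
tool delta mm [47.   0.3 -0.8]
turn deg [-0.14  0.14  0.1 ]
tube [((525, 381), [0.4012, -0.0418, 0.0036], 0.97), ((319, 249), [0.4647, 0.2052, 0.0915], 0.72), ((580, 434), [0.3719, -0.1285, 0.0036], 0.65)]
silver_block [((330, 221), [0.4728, 0.2012, 0.0466], 0.63)]
top tube [([0.3732, -0.1245, 0.0034], 0.9), ([0.4654, 0.2026, 0.0964], 0.78), ([0.4041, -0.0423, -0.0013], 0.63)]
top silver_block [([0.4719, 0.2024, 0.0449], 0.98), ([0.5711, -0.0832, 0.0014], 0.51)]
side tube [([0.4678, 0.2043, 0.096], 0.93), ([0.4, -0.0436, 0.0031], 0.56)]
side silver_block [([0.4645, 0.2043, 0.0475], 0.6)]
```

View pics/c4.png

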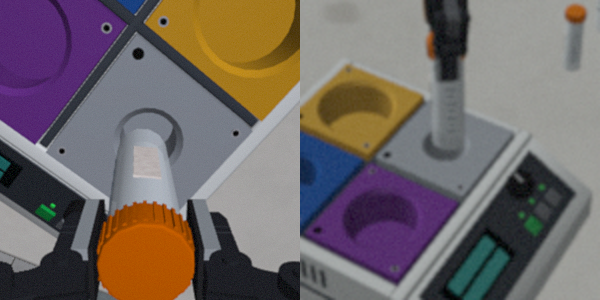

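```bash
cat >> h.py <<'E'
def ray(cam,u,v,z,o=None):
    c=calibration(cam);a=c2w(cam,[0,0,0],o);b=c2w(cam,[(u-c['cx'])/c['fx'],(v-c['cy'])/c['fy'],1],o)
    return (a+(b-a)*(z-a[2])/(b[2]-a[2])).round(4)
E
python3 -c "
from h import *
o=ctrl.get_obs()
print('bore',ray('wrist',330.5,237,.086,o)); print('tube top-edge',ray('wrist',325,228,.093,o),'cap ctr',ray('wrist',325,358,.209,o))
a=cv2.resize(cv2.imread('pics/w4.png')[190:350,250:410],(560,560),interpolation=cv2.INTER_CUBIC);cv2.imwrite('pics/c4b.png',a)
"
```

```text
bore [0.4741 0.2015 0.086 ]
tube top-edge [0.4797 0.208  0.093 ] cap ctr [0.4691 0.2026 0.209 ]
```

View pics/c4b.png

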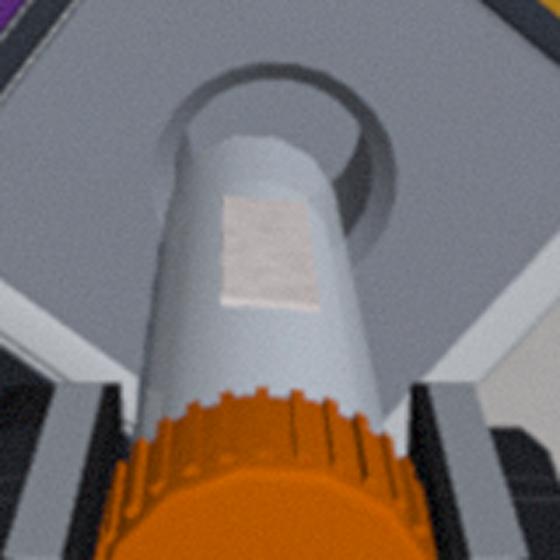

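The tube's foot is at (324,251) and the bore centre at (330,239), so the bore lies about 3–4 mm along +y and 3.5 mm along −z of the tool. Correcting, then lowering partway.

Call:
arm_command:
  plan:
    - [[0,0.0033,-0.0035,0,0.1,0.1,0.02],[0,0,0,0,0,0,0.02],[0.006,0,0,0,0,0,0.02],[0.006,0,0,0,0,0,0.02],[0.005,0,0,0,0,0,0.02],[0,0,0,0,0,0,0.02]]

```text
t: 9.98
tool_pos: [0.4738, 0.2009, 0.1629]
tool_rot: [1.975, 0.452, -1.967]
contact_force: [-0.2, -0.2, -0.2]
opening: 0.0324
```

```bash
python3 -c "
from h import *
tg(.472,.201,.132)
look(['tube','silver_block'],'w5.png')
a=cv2.resize(cv2.imread('pics/w5.png')[190:350,250:410],(560,560),interpolation=cv2.INTER_CUBIC);cv2.imwrite('pics/c5.png',a)
"
```

```text
t 9.98 pos [0.4738 0.2009 0.1629] x-axis [ 0.004  0.001 -1.   ] y [ 0.435 -0.9    0.001] F [-0.2 -0.2 -0.2] op 0.0324
tool delta mm [30.9 -0.9  1.7]
turn deg [-0.17 -0.22 -0.06]
tube [((323, 247), [0.4745, 0.202, 0.0774], 0.64), ((529, 396), [0.4036, -0.042, 0.0032], 0.52), ((578, 448), [0.3723, -0.1221, 0.001], 0.47)]
silver_block [((318, 239), [0.4686, 0.2031, 0.0461], 0.95)]
```

View pics/c5.png

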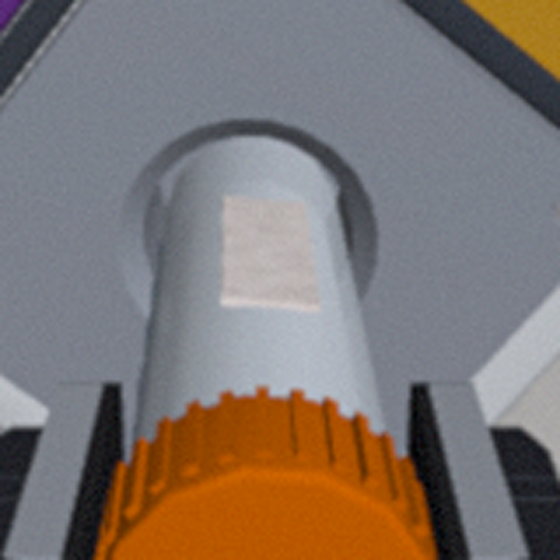

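The tube's foot is inside the chamfer, within about 1 mm. Lowering on.

Call:
arm_command:
  plan:
    - [[0.005,-0.001,0.0005,0,-0.2,0,0.02],[0.005,0,0,0,0,0,0.02],[0.005,0,0,0,0,0,0.02],[0.005,0,0,0,0,0,0.02],[0.005,0,0,0,0,0,0.02],[0,0,0,0,0,0,0.02]]

```text
t: 10.63
tool_pos: [0.4737, 0.2021, 0.1374]
tool_rot: [1.974, 0.451, -1.968]
contact_force: [-0.8, -0.1, -0.3]
opening: 0.0322
```

```bash
python3 -c "
from h import *
tg(.4732,.2015,.132)"
```

```text
t 10.63 pos [0.4737 0.2021 0.1374] x-axis [ 0.003 -0.    -1.   ] y [ 0.436 -0.9    0.002] F [-0.8 -0.1 -0.3] op 0.0322
tool delta mm [5.4 0.3 0.7]
turn deg [-0.15 -0.16 -0.09]
```

Call:
arm_command:
  plan:
    - [[0.003,0,0,0,0,0,0.02],[0.002,0,0,0,0,0,0.02],[0,0,0,0,0,0,0.02],[0,0,0,0,0,0,0.045],[0,0,0,0,0,0,0.06],[0,0,0,0,0,0,0.08],[0,0,0,0,0,0,0.085],[0,0,0,0,0,0,0.085]]

```text
t: 11.3
tool_pos: [0.475, 0.2024, 0.1332]
tool_rot: [1.977, 0.451, -1.965]
contact_force: [-0.8, -0.0, 0.8]
opening: 0.0849
```

```bash
python3 -c "
from h import *
tg(.4737,.2015,.24)
get_image('wrist');o=ctrl.get_obs()
print([c2w('wrist',d['at'],o).round(4) for d in mark_of('wrist','tube')[:2]])
c=calibration('top');get_image('side');print([c2w('side',d['at']).round(4) for d in mark_of('side','tube')[:3]])"
```

```text
t 11.3 pos [0.475  0.2024 0.1332] x-axis [ 0.006  0.001 -1.   ] y [ 0.436 -0.9    0.002] F [-0.8 -0.   0.8] op 0.0849
tool delta mm [-106.8    0.4    0.9]
turn deg [-0.15 -0.33 -0.12]
[]
[array([ 0.3695, -0.128 ,  0.0005]), array([ 0.3956, -0.0441, -0.001 ]), array([0.4723, 0.2052, 0.047 ])]
```

Seated, with the base at z≈0.047. Retreating and heading for the jar.

Call:
arm_command:
  plan:
    - [[-0.006,0,0,0,0,0,0.085],[-0.012,0,0,0,-0.3,0,0.085],[-0.018,0,0,0,0,0,0.085],[-0.02,0,0,0,0,0,0.085],[-0.02,0,0,0,0,0,0.085],[-0.015,0,0,0,0,0,0.085],[-0.008,0,0,0,0,0,0.085],[0,0.012,0.004,0,0,0,0.085],[0,0.024,0.008,0,0,0,0.085],[0,0.03,0.009,0,0,0,0.085],[0,0.03,0.009,0,0,0,0.085],[0,0.03,0.009,0,0,0,0.085],[0,0.03,0.009,0,0,0,0.085],[0,0.03,0.009,0,0,0,0.085],[0,0.03,0.009,0,0,0,0.085],[0,0.03,0.009,0,0,0,0.085],[0,0.03,0.009,0,0,0,0.085],[0,0.03,0.009,0,0,0,0.085],[0,0.02,0.006,0,0,0,0.085],[0,0,0,0,0,0,0.085]]

```text
t: 13.17
tool_pos: [0.5221, -0.1576, 0.2281]
tool_rot: [1.955, 0.454, -1.984]
contact_force: [0.0, 0.7, -0.2]
opening: 0.0852
```

```bash
python3 -c "
from h import *
tg(.5615,-.339,.2)
look(NM[1:6],'w6.png')"
```

```text
t 13.17 pos [ 0.5221 -0.1576  0.2281] x-axis [-0.014 -0.004 -1.   ] y [ 0.438 -0.899 -0.003] F [ 0.   0.7 -0.2] op 0.0852
tool delta mm [ 28.2 180.4  43.7]
turn deg [0.02 0.8  0.16]
jar [((514, 241), [0.5626, -0.3452, -0.0019], 0.7)]
amber_bottle [((279, 108), [0.5757, -0.0863, 0.0002], 0.91)]
tall_bottle [((366, 291), [0.4524, -0.2383, 0.0041], 0.58)]
red_cap_jar [((450, 341), [0.4402, -0.3452, 0.0047], 0.96), ((517, 240), [0.5652, -0.3453, 0.0014], 0.46)]
paper_roll [((402, 171), [0.5743, -0.2111, 0.0006], 0.77), ((364, 290), [0.4525, -0.2351, 0.0039], 0.37)]
```

Call:
arm_command:
  plan:
    - [[0,0.015,0.004,0,0.4,0.1,0.085],[0,0.022,0.005,0,0.4,0,0.085],[0,0.022,0.005,0,0,0,0.085],[0,0.022,0.005,0,0,0,0.085],[0,0.022,0.005,0,0,0,0.085],[0,0.022,0.005,0,0,0,0.085],[0,0.022,0.005,0,0,0,0.085],[0.01,0.015,0.004,0,0,0,0.085],[0.01,0,0,0,0,0,0.085],[0,0,0,0,0,0,0.085]]

```text
t: 14.3
tool_pos: [0.5667, -0.308, 0.2107]
tool_rot: [1.959, 0.479, -1.945]
contact_force: [-0.5, 0.2, -1.0]
opening: 0.085
```

```bash
python3 -c "
from h import *
tg(.5615,-.341,.13)
look(['jar'],'w7.png')"
```

```text
t 14.3 pos [ 0.5667 -0.308   0.2107] x-axis [ 0.007  0.001 -1.   ] y [ 0.464 -0.886  0.002] F [-0.5  0.2 -1. ] op 0.085
tool delta mm [80.7 26.6 20.4]
turn deg [ 1.64 -0.37 -0.11]
jar [((353, 225), [0.5623, -0.3408, 0.0011], 0.83)]
```

Call:
arm_command:
  plan:
    - [[0,0.013,0.01,0.8,-0.2,0,0.085],[0,0.013,0.01,0.8,-0.2,0,0.085],[0,0,0,0,0,0,0.085],[0.015,0,0,0,0,0,0.085],[0.02,0,0,0,0,0,0.085],[0.02,0,0,0,0,0,0.085],[0.02,0,0,0,0,0,0.085],[0.01,0,0,0,0,0,0.085],[0,0,0,0,0,0,0.085],[0,0,0,0,0,0,0.085]]

```text
t: 15.23
tool_pos: [0.5619, -0.3413, 0.1253]
tool_rot: [1.971, 0.447, -1.961]
contact_force: [-0.6, -0.6, 0.7]
opening: 0.0849
```

```bash
python3 -c "
from h import *
tg(.562,-.341,.048)
look(['jar'],'w8.png')"
```

```text
t 15.23 pos [ 0.5619 -0.3413  0.1253] x-axis [ 0.007 -0.006 -1.   ] y [ 0.439 -0.898  0.009] F [-0.6 -0.6  0.7] op 0.0849
tool delta mm [77.3 -0.9  0.1]
turn deg [ 0.08 -0.18 -0.5 ]
jar [((322, 226), [0.5638, -0.3395, -0.0024], 0.92)]
```

View pics/w8.png

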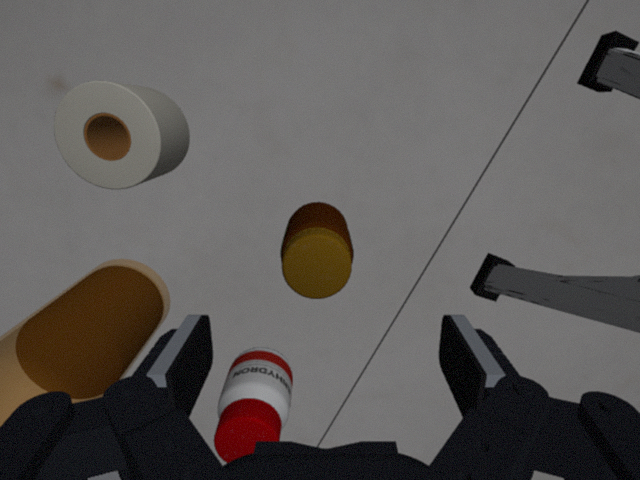

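The jar's gold cap is at (317,262), centred. The roll is at upper left, and the red cap at (247,425) is well clear. Descending.

Call:
arm_command:
  plan:
    - [[0.012,0,0,0,-0.2,-0.4,0.085],[0.015,0,0,0,0,0,0.085],[0.015,0,0,0,0,0,0.085],[0.015,0,0,0,0,0,0.085],[0.01,0,0,0,0,0,0.085],[0.005,0,0,0,0,0,0.085],[0,0,0,0,0,0,0.085],[0,0,0,0,0,0,0.085]]

```text
t: 16.0
tool_pos: [0.5659, -0.3441, 0.053]
tool_rot: [1.972, 0.445, -1.958]
contact_force: [0.6, -0.6, -0.5]
opening: 0.0848
```

```bash
python3 -c "
from h import *
tg(.563,-.340,.048)
look(['jar'],'w9.png')"
```

```text
t 16.0 pos [ 0.5659 -0.3441  0.053 ] x-axis [ 0.009 -0.008 -1.   ] y [ 0.439 -0.898  0.011] F [ 0.6 -0.6 -0.5] op 0.0848
tool delta mm [ 4.9 -5.   0.9]
turn deg [ 0.1  -0.25 -0.63]
jar [((320, 271), [0.5641, -0.3433, -0.0013], 0.91)]
```

Call:
arm_command:
  plan:
    - [[0.004,-0.0015,0.001,0,-0.2,-0.5,0.085],[0,0,0,0,0,0,0.085],[0,0,0,0,0,0,0.02],[0,0,0,0,0,0,0.02],[0,0,0,0,0,0,0.02],[0,0,0,0,0,0,0.02],[0,0,0,0,0,0,0.02],[0,0,0,0,0,0,0.02],[0,0,0,0,0,0,0.02]]
  squeeze: 50

```text
t: 16.85
tool_pos: [0.5684, -0.3422, 0.0599]
tool_rot: [1.977, 0.455, -1.96]
contact_force: [0.7, 0.1, -1.0]
opening: 0.0347
```

```bash
python3 -c "
from h import *
tg(.563,-.340,.2)"
```

```text
t 16.85 pos [ 0.5684 -0.3422  0.0599] x-axis [ 0.009  0.001 -1.   ] y [ 0.439 -0.898  0.003] F [ 0.7  0.1 -1. ] op 0.0347
tool delta mm [-140.1   -4.     2.8]
turn deg [ 0.08 -0.46 -0.16]
```

Call:
arm_command:
  plan:
    - [[-0.005,0,0,0,0,0,0.02],[-0.01,0,0,0,0,0,0.02],[-0.015,0,0,0,0,0,0.02],[-0.015,0,0,0,0,0,0.02],[-0.015,0,0,0,0,0,0.02],[-0.015,0,0,0,0,0,0.02],[-0.015,0,0,0,0,0,0.02],[-0.01,0,0,0,0,0,0.02],[-0.005,0,0,0,0,0,0.02],[0,0,0,0,0,0,0.02]]

```text
t: 17.68
tool_pos: [0.5658, -0.3426, 0.174]
tool_rot: [1.976, 0.455, -1.963]
contact_force: [0.2, -0.3, -1.3]
opening: 0.0349
```

```bash
python3 -c "
from h import *
tg(.589,.2759,.19)
o=ctrl.get_obs()
look(['jar'],'w10.png')
for c in ('side','top'):
  save(c,c+'10.png');print(c,[(pix(c,d['at']),c2w(c,d['at']).round(4),d['conf']) for d in mark_of(c,'jar')[:2]])
b=cv2.imread('pics/side10.png')[70:230,250:450];a=cv2.imread('pics/w10.png')
cv2.imwrite('pics/c10.png',np.hstack([a[180:480,160:480],cv2.resize(b,(375,300))]))"
```

```text
t 17.68 pos [ 0.5658 -0.3426  0.174 ] x-axis [ 0.006  0.002 -1.   ] y [ 0.438 -0.899  0.001] F [ 0.2 -0.3 -1.3] op 0.0349
tool delta mm [ -14.9 -545.7 -292. ]
turn deg [ 0.02 -0.35 -0.07]
jar [((328, 266), [0.5666, -0.3448, 0.1152], 0.89), ((22, 53), [0.5776, -0.0893, -0.003], 0.51)]
side [((326, 151), array([ 0.5581, -0.3397,  0.1137]), 0.63), ((309, 210), array([ 0.5644, -0.2083,  0.0028]), 0.48)]
top [((486, 207), array([ 0.5588, -0.337 ,  0.1118]), 0.68)]
```

View pics/c10.png

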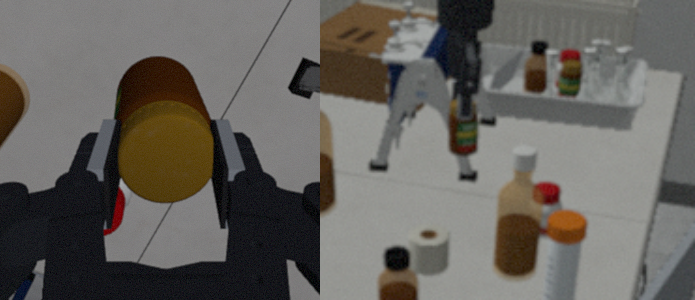

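The jar is held upright (side pixel (326,151)). I'll raise it a little more to clear the amber bottle, then carry it to the blue block.

Call:
arm_command:
  plan:
    - [[-0.015,0,0,0,0,0,0.02],[-0.015,0,0,0,0,0,0.02],[-0.008,-0.01,-0.005,0,0,0,0.02],[0,-0.02,-0.01,0,0,0,0.02],[0,-0.027,-0.0145,0,0,0,0.02],[0,-0.027,-0.0145,0,0,0,0.02],[0,-0.027,-0.0145,0,0,0,0.02],[0,-0.027,-0.0145,0,0,0,0.02],[0,-0.027,-0.0145,0,0,0,0.02],[0,-0.027,-0.0145,0,0,0,0.02],[0,-0.027,-0.0145,0,0,0,0.02],[0,-0.027,-0.0145,0,0,0,0.02],[0,-0.027,-0.0145,0,0,0,0.02],[0,-0.025,-0.0135,0,0,0,0.02],[0,-0.015,-0.008,0,0,0,0.02],[0,0,0,0,0,0,0.02]]

```text
t: 19.32
tool_pos: [0.5749, 0.0373, 0.2205]
tool_rot: [1.981, 0.465, -1.968]
contact_force: [-0.6, -0.5, -0.9]
opening: 0.0343
```

```bash
python3 -c "
from h import *
tg(.591,.2759,.19)"
```

```text
t 19.32 pos [0.5749 0.0373 0.2205] x-axis [ 0.004  0.012 -1.   ] y [ 0.437 -0.899 -0.009] F [-0.6 -0.5 -0.9] op 0.0343
tool delta mm [  33.4 -207.3 -118.5]
turn deg [-0.07 -0.52  0.51]
```

Call:
arm_command:
  plan:
    - [[0,-0.012,-0.007,0,-0.5,0.5,0.02],[0,-0.022,-0.0125,0,0,0,0.02],[0,-0.022,-0.0125,0,0,0,0.02],[0,-0.022,-0.0125,0,0,0,0.02],[0,-0.022,-0.0125,0,0,0,0.02],[0,-0.022,-0.0125,0,0,0,0.02],[0,-0.022,-0.0125,0,0,0,0.02],[0,-0.022,-0.0125,0,0,0,0.02],[0,-0.018,-0.01,0,0,0,0.02],[0,-0.008,-0.005,0,0,0,0.02],[0,0,0,0,0,0,0.02],[0,0,0,0,0,0,0.02]]

```text
t: 20.32
tool_pos: [0.5874, 0.2664, 0.2262]
tool_rot: [1.972, 0.448, -1.967]
contact_force: [0.6, -0.4, -0.6]
opening: 0.0347
```

```bash
python3 -c "
from h import *
tg(.591,.2759,.16)"
```

```text
t 20.32 pos [0.5874 0.2664 0.2262] x-axis [ 0.003 -0.003 -1.   ] y [ 0.436 -0.9    0.004] F [ 0.6 -0.4 -0.6] op 0.0347
tool delta mm [66.2 -7.2 -7.3]
turn deg [-0.13 -0.08 -0.26]
```

Call:
arm_command:
  plan:
    - [[0,-0.0072,-0.0073,0,0,-0.2,0.02],[0,0,0,0,0,0,0.02],[0.012,0,0,0,0,0,0.02],[0.015,0,0,0,0,0,0.02],[0.015,0,0,0,0,0,0.02],[0.012,0,0,0,0,0,0.02],[0,0,0,0,0,0,0.02],[0,0,0,0,0,0,0.02]]

```text
t: 20.98
tool_pos: [0.5924, 0.27, 0.168]
tool_rot: [1.976, 0.442, -1.973]
contact_force: [1.2, 0.2, -0.4]
opening: 0.0348
```

```bash
cat >> h.py <<'E'
def rel(a,b,name):
    o=ctrl.get_obs();Rm=R.from_rotvec(o['tool_rot']).as_matrix()
    im=save('wrist',name)
    for cam in('wrist','top','side'):
        if cam!='wrist':get_image(cam)
        P=[[c2w(cam,d['at'],o) for d in mark_of(cam,n)[:4]] for n in(a,b)]
        p=[x for x in P[0] if np.linalg.norm(x[:2]-o['tool_pos'][:2])<.03]
        q=[x for x in P[1] if np.linalg.norm(x[:2]-o['tool_pos'][:2])<.04]
        if p and q: print(cam,a,p[0].round(4),b,q[0].round(4),'tool diff mm',(Rm.T@(q[0]-p[0])*1e3).round(1))
    return im
E
python3 -c "
from h import *
tg(.591,.2759,.106)
rel('jar','blue_block','w11.png')
a=cv2.imread('pics/w11.png');cv2.imwrite('pics/c11.png',cv2.resize(a[130:370,180:460],None,fx=2.4,fy=2.4,interpolation=cv2.INTER_CUBIC))"
```

```text
t 20.98 pos [0.5924 0.27   0.168 ] x-axis [ 0.002 -0.002 -1.   ] y [ 0.429 -0.903  0.003] F [ 1.2  0.2 -0.4] op 0.0348
tool delta mm [62.  -6.1 -1.2]
turn deg [-0.57 -0.04 -0.16]
side jar [0.5832 0.273  0.1134] blue_block [0.5866 0.2741 0.0444] tool diff mm [68.9  0.2 -3.5]
```

View pics/c11.png

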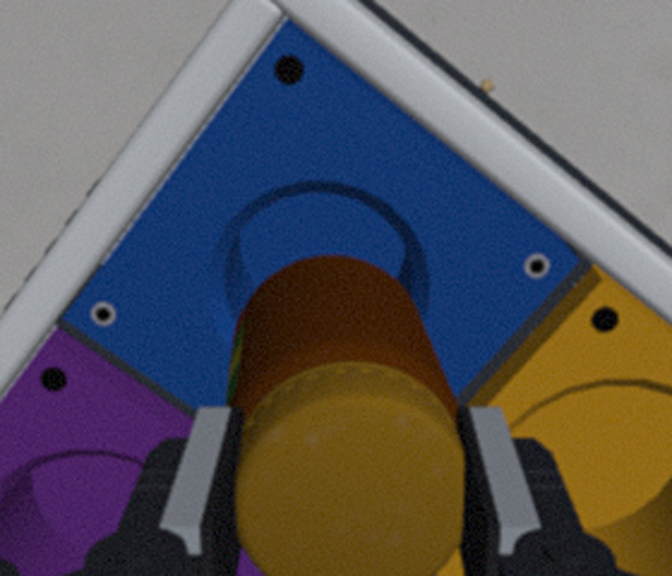

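The jar's foot is at about (318,272), the blue bore's mouth centre at about (314,248). Converting to metres.

```bash
python3 -c "
from h import *
o=ctrl.get_obs()
print('bore',ray('wrist',314.3,248,.086,o),'screws',ray('wrist',(103+537)/4.8+180,290/2.4+130,.086,o))
print('foot',ray('wrist',318.3,272,.108,o),'cap',ray('wrist',180+351/2.4,130+475/2.4,.180,o))
b=ray('wrist',314.3,248,.086,o);tg(b[0],b[1],.106)"
```

```text
bore [0.592 0.277 0.086] screws [0.5901 0.2768 0.086 ]
foot [0.5872 0.2718 0.108 ] cap [0.595 0.271 0.18 ]
t 21.43 pos [0.5931 0.2709 0.1699] x-axis [ 0.005 -0.001 -1.   ] y [ 0.43  -0.903  0.003] F [ 0.1 -0.2 -1.6] op 0.0348
tool delta mm [63.9 -6.2 -1.4]
turn deg [-0.53 -0.21 -0.18]
```

Call:
arm_command:
  plan:
    - [[0,-0.0038,-0.003,-0.4,-0.1,-0.1,0.02],[0,0,0,0,0,0,0.02],[0.008,0,0,0,0,0,0.02],[0.008,0,0,0,0,0,0.02],[0.006,0,0,0,0,0,0.02],[0,0,0,0,0,0,0.02]]

```text
t: 21.93
tool_pos: [0.5947, 0.2767, 0.1467]
tool_rot: [1.974, 0.453, -1.966]
contact_force: [1.3, -0.3, -1.5]
opening: 0.0349
```

```bash
python3 -c "
from h import *
tg(.591,.277,.106)
im=save('wrist','w12.png')
a=cv2.imread('pics/w12.png');s=save('side','s12.png')[...,::-1]
cv2.imwrite('pics/c12.png',np.hstack([cv2.resize(a[150:350,200:440],(480,400)),cv2.resize(s[230:380,170:290],(320,400))]))"
```

```text
t 21.93 pos [0.5947 0.2767 0.1467] x-axis [ 0.004  0.    -1.   ] y [ 0.437 -0.899  0.001] F [ 1.3 -0.3 -1.5] op 0.0349
tool delta mm [40.7 -2.   3.4]
turn deg [-0.05 -0.2  -0.08]
```

View pics/c12.png

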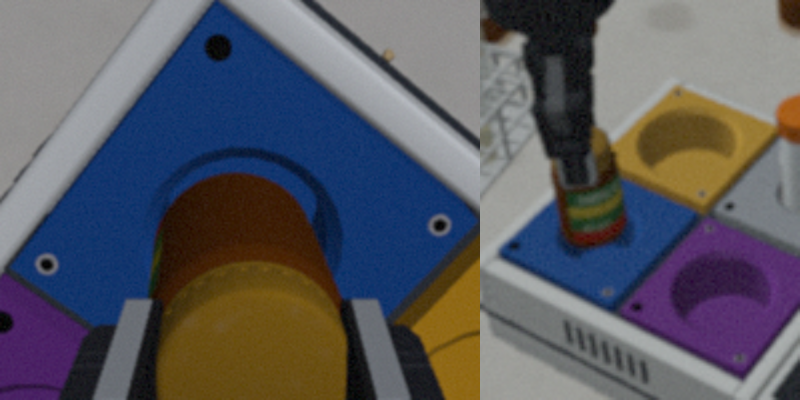

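In the crop the jar's foot (237,247) sits about 3 mm off the bore's centre (247,236), towards −y and +z. Correcting and lowering gently.

Call:
arm_command:
  plan:
    - [[0,0.0025,-0.0025,0,-0.2,0,0.02],[0,0,0,0,0,0,0.02],[0.005,0,0,0,0,0,0.02],[0.005,0,0,0,0,0,0.02],[0.004,0,0,0,0,0,0.02],[0,0,0,0,0,0,0.02]]

```text
t: 22.53
tool_pos: [0.6032, 0.2772, 0.1446]
tool_rot: [1.983, 0.454, -1.958]
contact_force: [0.3, 0.4, -1.2]
opening: 0.0354
```

```bash
python3 -c "
from h import *
tg(.5982,.2753,.106);o=ctrl.get_obs();print(o['wrist_torque'].round(2))"
```

```text
t 22.53 pos [0.6032 0.2772 0.1446] x-axis [ 0.012  0.003 -1.   ] y [ 0.437 -0.899  0.002] F [ 0.3  0.4 -1.2] op 0.0354
tool delta mm [38.6 -0.5  5.8]
turn deg [-0.06 -0.7  -0.12]
[-0.01  0.    0.03]
```

```bash
python3 -c "
from h import *
im=save('wrist','w13.png')
a=cv2.imread('pics/w13.png');s=save('side','s13.png')[...,::-1]
cv2.imwrite('pics/c13.png',np.hstack([cv2.resize(a[150:350,200:440],(480,400)),cv2.resize(s[230:380,170:290],(320,400))]))
print([c2w('side',d['at']).round(4) for d in mark_of('side','jar')[:2]])"
```

```text
[array([0.597 , 0.281 , 0.0861]), array([0.5641, 0.1798, 0.0477])]
```

View pics/c13.png

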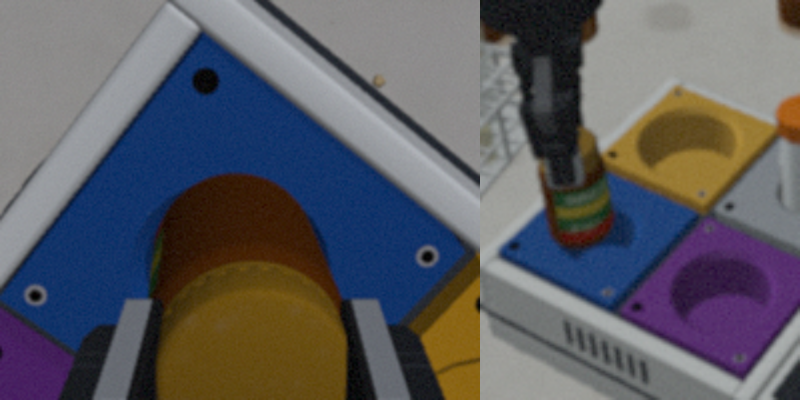

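The jar has slid past the bore and stands on the block's top. The overshoot is about 5.5 mm along −z. Lifting off and correcting.

Call:
arm_command:
  plan:
    - [[-0.006,0,0,0,-0.3,0,0.02],[-0.006,0,0,0,-0.3,0,0.02],[0,0,0.003,0,0,0,0.02],[0,0,0.0025,0,0,0,0.02],[0,0,0,0,0,0,0.02],[0,0,0,0,0,0,0.02]]

```text
t: 23.18
tool_pos: [0.5956, 0.2736, 0.1529]
tool_rot: [1.964, 0.45, -1.975]
contact_force: [0.3, 0.2, -1.9]
opening: 0.0349
```

```bash
python3 -c "
from h import *
tg(.598,.2755,.15)"
```

```text
t 23.18 pos [0.5956 0.2736 0.1529] x-axis [-0.005 -0.004 -1.   ] y [ 0.437 -0.9    0.002] F [ 0.3  0.2 -1.9] op 0.0349
tool delta mm [ 2.9 -0.7 -3.1]
turn deg [-0.07  0.34 -0.09]
```

Call:
arm_command:
  plan:
    - [[0,-0.0007,-0.002,0,0.3,-0.1,0.02],[0.003,0,0,0,0,0,0.02],[0,0,0,0,0,0,0.02]]

```text
t: 23.43
tool_pos: [0.5967, 0.2751, 0.149]
tool_rot: [1.97, 0.453, -1.972]
contact_force: [-0.0, 0.1, -2.1]
opening: 0.0347
```

```bash
python3 -c "
from h import *
tg(.598,.2755,.14)
# block/jar edges numerically: blue mask and brown mask centre columns
o=ctrl.get_obs();save('wrist','w14.png')
m=cut_out('wrist','jar')[0]['mask']
for r in range(225,300,8):
    x=np.nonzero(m[r])[0]; print(r,x.min() if len(x) else None,x.max() if len(x) else None)
print(np.nonzero(m.any(1))[0][[0,-1]])
hsv=cv2.cvtColor(cv2.imread('pics/w14.png'),cv2.COLOR_BGR2HSV)
g=cv2.cvtColor(cv2.imread('pics/w14.png'),cv2.COLOR_BGR2GRAY)
c=cv2.HoughCircles(cv2.medianBlur(g,3),cv2.HOUGH_GRADIENT,1,30,param1=80,param2=9,minRadius=3,maxRadius=8)
print(c[0][:14].round(0).tolist() if c is not None else None)"
```

```text
t 23.43 pos [0.5967 0.2751 0.149 ] x-axis [-0.001  0.    -1.   ] y [ 0.437 -0.9   -0.001] F [-0.   0.1 -2.1] op 0.0347
tool delta mm [ 9.   0.2 -1.3]
turn deg [-0.08  0.05  0.03]
225 None None
233 None None
241 297 337
249 287 346
257 282 351
265 278 355
273 277 359
281 277 362
289 275 365
297 274 369
[237 382]
[[304.0, 174.0, 7.0], [568.0, 50.0, 7.0], [540.0, 60.0, 7.0], [592.0, 74.0, 7.0], [596.0, 10.0, 7.0], [198.0, 310.0, 6.0], [498.0, 34.0, 7.0], [436.0, 38.0, 7.0], [528.0, 22.0, 7.0], [558.0, 94.0, 7.0], [624.0, 60.0, 7.0], [482.0, 68.0, 6.0], [624.0, 152.0, 7.0], [588.0, 134.0, 7.0]]
```

By the screw marks the bore is now at (317.5,270.5) and the jar's foot at about (317.5,273), under 1.5 mm apart. Lowering.

Call:
arm_command:
  plan:
    - [[0.003,0,-0.0007,0,0,0,0.02],[0.003,0,0,0,0,0,0.02],[0.003,0,0,0,0,0,0.02],[0.003,0,0,0,0,0,0.02]]

```text
t: 23.87
tool_pos: [0.5981, 0.2757, 0.1378]
tool_rot: [1.971, 0.454, -1.97]
contact_force: [-1.6, -0.9, -0.7]
opening: 0.0347
```

```bash
python3 -c "
from h import *
tg(.598,.2755,.106)"
```

```text
t 23.87 pos [0.5981 0.2757 0.1378] x-axis [ 0.     0.001 -1.   ] y [ 0.437 -0.9   -0.   ] F [-1.6 -0.9 -0.7] op 0.0347
tool delta mm [31.8  0.2  0.2]
turn deg [-0.08 -0.04  0.03]
```

Call:
arm_command:
  plan:
    - [[0.003,0,0.0008,0,0,0,0.02],[0.004,0,0,0,0,0,0.02],[0.004,0,0,0,0,0,0.02],[0.004,0,0,0,0,0,0.02],[0.004,0,0,0,0,0,0.02]]

```text
t: 24.28
tool_pos: [0.5963, 0.2755, 0.1163]
tool_rot: [1.969, 0.455, -1.973]
contact_force: [-1.2, 0.8, 0.4]
opening: 0.0348
```

```bash
python3 -c "
from h import *
tg(.597,.2755,.106)"
```

```text
t 24.28 pos [0.5963 0.2755 0.1163] x-axis [-0.002  0.001 -1.   ] y [ 0.437 -0.9   -0.002] F [-1.2  0.8  0.4] op 0.0348
tool delta mm [10.3  0.3 -0.6]
turn deg [-0.07  0.08  0.1 ]
```

Call:
arm_command:
  plan:
    - [[0.004,0,0,0,0,0,0.02],[0.003,0,0,0,0,0,0.02],[0.002,0,0,0,0,0,0.02],[0.001,0,0,0,0,0,0.02],[0,0,0,0,0,0,0.02]]

```text
t: 24.7
tool_pos: [0.5954, 0.2757, 0.1036]
tool_rot: [1.967, 0.455, -1.975]
contact_force: [-1.0, 0.1, 0.7]
opening: 0.0351
```

```bash
python3 -c "
from h import *
tg(.597,.2755,.106)"
```

```text
t 24.7 pos [0.5954 0.2757 0.1036] x-axis [-0.004  0.001 -1.   ] y [ 0.437 -0.899 -0.003] F [-1.   0.1  0.7] op 0.0351
tool delta mm [-2.4  0.9 -1.3]
turn deg [-0.06  0.21  0.14]
```

Call:
arm_command:
  plan:
    - [[0,0,0,0,0,0,0.045],[0,0,0,0,0,0,0.06],[0,0,0,0,0,0,0.085],[0,0,0,0,0,0,0.085],[0,0,0,0,0,0,0.085],[-0.008,0,0,0,0,0,0.085],[-0.015,0,0,0,0,0,0.085],[-0.02,0,0,0,0,0,0.085],[-0.02,0,0,0,0,0,0.085],[-0.02,0,0,0,0,0,0.085],[-0.015,0,0,0,0,0,0.085],[-0.01,0,0,0,0,0,0.085],[0,0,0,0,0,0,0.085]]

```text
t: 25.78
tool_pos: [0.5987, 0.2755, 0.2276]
tool_rot: [1.979, 0.454, -1.963]
contact_force: [0.4, -0.0, 0.6]
opening: 0.0847
```

```bash
python3 -c "
from h import *
tg(.573,-.087,.2)
o=ctrl.get_obs();save('wrist','w15.png')
for n in ['jar','tube']+NM[6:]: print(n,[(c2w('wrist',d['at'],o).round(4).tolist(),round(d['conf'],2)) for d in mark_of('wrist',n)[:2]])
get_image('side')
for n in ['jar','tube']: print(n,[(c2w('side',d['at']).round(4).tolist(),round(d['conf'],2)) for d in mark_of('side',n)[:3]])
"
```

```text
t 25.78 pos [0.5987 0.2755 0.2276] x-axis [ 0.008  0.003 -1.   ] y [ 0.437 -0.9    0.001] F [ 0.4 -0.   0.6] op 0.0847
tool delta mm [ 26.4 314.9 181.6]
turn deg [-0.08 -0.46 -0.05]
jar [([0.591, 0.2714, 0.0453], 0.98), ([0.576, -0.0892, 0.0017], 0.46)]
tube [([0.4737, 0.2035, 0.0449], 0.97), ([0.4936, 0.3043, 0.0486], 0.47)]
silver_block [([0.469, 0.2041, 0.0461], 0.86)]
blue_block []
violet_block [([0.4919, 0.3036, 0.0488], 0.86)]
gold_block [([0.5683, 0.1764, 0.048], 0.83)]
jar [([0.5863, 0.2742, 0.0473], 0.83)]
tube [([0.3707, -0.1268, 0.0012], 0.93), ([0.3993, -0.0409, -0.0008], 0.63), ([0.4704, 0.2063, 0.0488], 0.62)]
```

Jar seated (z≈0.046). To the amber bottle.

Call:
arm_command:
  plan:
    - [[0,0.012,0.007,0,-0.4,0,0.085],[0,0.022,0.0125,0,0,0,0.085],[0,0.026,0.0145,0,0,0,0.085],[0,0.026,0.0145,0,0,0,0.085],[0,0.026,0.0145,0,0,0,0.085],[0,0.026,0.0145,0,0,0,0.085],[0,0.026,0.0145,0,0,0,0.085],[0,0.026,0.0145,0,0,0,0.085],[0,0.026,0.0145,0,0,0,0.085],[0,0.026,0.0145,0,0,0,0.085],[0,0.024,0.0135,0,0,0,0.085],[0,0.015,0.008,0,0,0,0.085],[0,0,0,0,0,0,0.085],[0,0,0,0,0,0,0.085]]

```text
t: 27.45
tool_pos: [0.5719, -0.071, 0.2201]
tool_rot: [1.952, 0.447, -1.987]
contact_force: [-0.3, 1.1, 0.5]
opening: 0.0853
```

```bash
python3 -c "
from h import *
tg(.5745,-.0875,.2)
look(['amber_bottle'],'w16.png')"
```

```text
t 27.45 pos [ 0.5719 -0.071   0.2201] x-axis [-0.016 -0.009 -1.   ] y [ 0.436 -0.9    0.001] F [-0.3  1.1  0.5] op 0.0853
tool delta mm [20.2 16.   4.5]
turn deg [-0.14  1.04 -0.05]
amber_bottle [((338, 201), [0.5735, -0.0847, -0.0009], 0.74)]
```

Call:
arm_command:
  plan:
    - [[0,0.008,0.003,0,0.5,0,0.085],[0,0.008,0.0015,0,0.5,0,0.085],[0,0,0,0,0,0,0.085],[0.012,0,0,0,0,0,0.085],[0.018,0,0,0,0,0,0.085],[0.018,0,0,0,0,0,0.085],[0.018,0,0,0,0,0,0.085],[0.018,0,0,0,0,0,0.085],[0.01,0,0,0,0,0,0.085],[0,0,0,0,0,0,0.085],[0,0,0,0,0,0,0.085]]

```text
t: 28.47
tool_pos: [0.5757, -0.082, 0.1185]
tool_rot: [1.967, 0.463, -1.963]
contact_force: [0.1, -0.4, -0.6]
opening: 0.0851
```

```bash
cat >> h.py <<'E'
def maskrows(n,rows,name):
    o=ctrl.get_obs();im=save('wrist',name)
    for d in cut_out('wrist',n)[:1]:
        m=d['mask'];print('rows',np.nonzero(m.any(1))[0][[0,-1]])
        for r in rows:
            x=np.nonzero(m[r])[0]
            if len(x):print(r,x.min(),x.max(),(x.min()+x.max())/2)
    return o,im
E
python3 -c "
from h import *
tg(.5745,-.0875,.076)
look(['amber_bottle'],'w17.png')
o=ctrl.get_obs();hsv=cv2.cvtColor(cv2.imread('pics/w17.png'),cv2.COLOR_BGR2GRAY)
dm=(hsv[150:330,220:430]<45).astype(np.uint8);n,l,s,c=cv2.connectedComponentsWithStats(dm)
for i in range(1,n):
    if s[i,4]>400:print(s[i],c[i]+[220,150],ray('wrist',*(c[i]+[220,150]),.098,o))"
```

```text
t 28.47 pos [ 0.5757 -0.082   0.1185] x-axis [ 0.001  0.001 -1.   ] y [ 0.445 -0.895 -0.   ] F [ 0.1 -0.4 -0.6] op 0.0851
tool delta mm [42.5  4.4  3.6]
turn deg [ 0.47 -0.1   0.02]
amber_bottle [((330, 236), [0.5753, -0.0864, -0.0005], 0.96)]
[  68   58   81  122 7675] [327.6381759  269.45094463] [ 0.5884 -0.0778  0.098 ]
```

Call:
arm_command:
  plan:
    - [[0,0.0042,0.003,0.4,0,0,0.085],[0,0,0,0,0,0,0.085],[0.01,0,0,0,0,0,0.085],[0.012,0,0,0,0,0,0.085],[0.01,0,0,0,0,0,0.085],[0.006,0,0,0,0,0,0.085],[0,0,0,0,0,0,0.085],[0,0,0,0,0,0,0.085]]

```text
t: 29.23
tool_pos: [0.5783, -0.0889, 0.0819]
tool_rot: [1.978, 0.45, -1.958]
contact_force: [0.3, -0.2, -0.6]
opening: 0.0848
```

```bash
python3 -c "
from h import *
tg(.575,-.087,.076)
look(['amber_bottle'],'w18.png')"
```

```text
t 29.23 pos [ 0.5783 -0.0889  0.0819] x-axis [ 0.01  -0.001 -1.   ] y [ 0.438 -0.899  0.006] F [ 0.3 -0.2 -0.6] op 0.0848
tool delta mm [ 5.9 -3.2  2.2]
turn deg [ 0.   -0.49 -0.34]
amber_bottle [((312, 258), [0.5718, -0.0844, -0.0005], 0.98)]
```

View pics/w18.png

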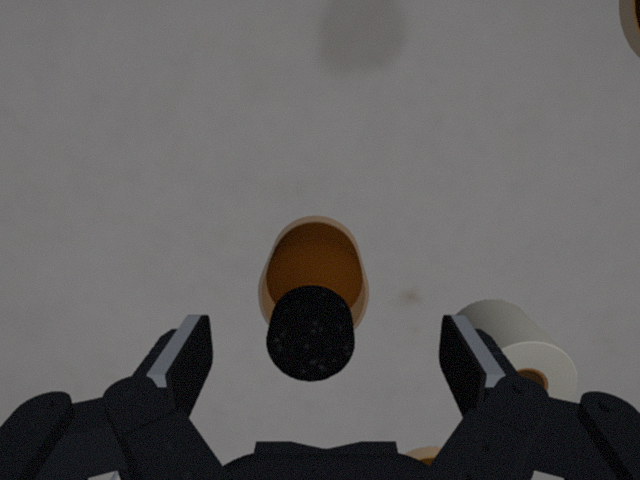

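The cap is at (311,337). The fingers' centre is at column 326, so I shift −y by about 5 mm; along z it is already on. Then closing.

Call:
arm_command:
  plan:
    - [[0.003,-0.005,0.001,0,-0.4,-0.3,0.085],[0.002,0,0,0,0,0,0.085],[0,0,0,0,0,0,0.085]]

```text
t: 29.58
tool_pos: [0.5759, -0.0846, 0.078]
tool_rot: [1.972, 0.453, -1.966]
contact_force: [1.0, 0.0, 0.3]
opening: 0.0849
```

```bash
python3 -c "
from h import *
tg(.575,-.085,.076)
im=save('wrist','w19.png');g=im.mean(2)
for r in (345,355,365): 
  x=np.nonzero(g[r,225:430]<40)[0]+225; print(r,x.min(),x.max())"
```

```text
t 29.58 pos [ 0.5759 -0.0846  0.078 ] x-axis [ 0.003 -0.    -1.   ] y [ 0.438 -0.899  0.002] F [1.  0.  0.3] op 0.0849
tool delta mm [ 2. -0.  1.]
turn deg [ 0.01 -0.17 -0.1 ]
345 279 367
355 280 366
365 284 362
```

Cap centre column 323, near the fingers' 326. Closing and lifting.

Call:
arm_command:
  plan:
    - [[0.001,-0.0005,0,0,-0.1,-0.1,0.02],[0,0,0,0,0,0,0.02],[0,0,0,0,0,0,0.02],[0,0,0,0,0,0,0.02],[0,0,0,0,0,0,0.02],[0,0,0,0,0,0,0.02],[0,0,0,0,0,0,0.02],[0,0,0,0,0,0,0.02],[0,0,0,0,0,0,0.02]]
  squeeze: 60

```text
t: 30.38
tool_pos: [0.5766, -0.0842, 0.0783]
tool_rot: [1.973, 0.454, -1.966]
contact_force: [0.3, 0.3, 0.0]
opening: 0.0306
```

Call:
arm_command:
  plan:
    - [[-0.005,0,0,0,0,0,0.02],[-0.01,0,0,0,0,0,0.02],[-0.015,0,0,0,0,0,0.02],[-0.018,0,0,0,0,0,0.02],[-0.018,0,0,0,0,0,0.02],[-0.018,0,0,0,0,0,0.02],[-0.018,0,0,0,0,0,0.02],[-0.015,0,0,0,0,0,0.02],[-0.01,0,0,0,0,0,0.02],[0,0,0,0,0,0,0.02]]

```text
t: 31.22
tool_pos: [0.5733, -0.0836, 0.2127]
tool_rot: [1.967, 0.457, -1.974]
contact_force: [0.9, 0.3, -1.2]
opening: 0.0304
```

```bash
python3 -c "
from h import *
tg(.4955,.300,.22)
look(['amber_bottle'],'w20.png')
get_image('side');print([(c2w('side',d['at']).round(4),d['conf']) for d in mark_of('side','amber_bottle')[:2]])"
```

```text
t 31.22 pos [ 0.5733 -0.0836  0.2127] x-axis [-0.003  0.002 -1.   ] y [ 0.438 -0.899 -0.003] F [ 0.9  0.3 -1.2] op 0.0304
tool delta mm [  -6.4 -379.   -98.1]
turn deg [0.01 0.14 0.16]
amber_bottle [((326, 254), [0.5721, -0.085, 0.133], 0.91)]
[(array([ 0.5618, -0.0864,  0.133 ]), 0.61), (array([0.4716, 0.2035, 0.049 ]), 0.31)]
```

Held at z offset 0.079. I'll raise it above the tube's top (0.162) and carry it over to the violet block.

Call:
arm_command:
  plan:
    - [[-0.015,0,0,0,0.1,0.1,0.02],[-0.02,0,0,0,0,0,0.02],[-0.015,-0.008,-0.002,0,0,0,0.02],[-0.005,-0.018,-0.005,0,0,0,0.02],[0,-0.025,-0.0065,0,0,0,0.02],[0,-0.025,-0.0065,0,0,0,0.02],[0,-0.025,-0.0065,0,0,0,0.02],[0,-0.025,-0.0065,0,0,0,0.02],[0,-0.025,-0.0065,0,0,0,0.02],[0,-0.025,-0.0065,0,0,0,0.02],[0,-0.025,-0.0065,0,0,0,0.02],[0,-0.025,-0.0065,0,0,0,0.02],[0,-0.025,-0.0065,0,0,0,0.02],[0,-0.025,-0.0065,0,0,0,0.02],[0,-0.025,-0.0065,0,0,0,0.02],[0,-0.015,-0.004,0,0,0,0.02],[0,0,0,0,0,0,0.02]]

```text
t: 32.83
tool_pos: [0.4994, 0.2506, 0.2644]
tool_rot: [1.948, 0.462, -2.006]
contact_force: [-0.1, -0.1, -1.8]
opening: 0.0305
```

```bash
python3 -c "
from h import *
tg(.4955,.300,.22)"
```

```text
t 32.83 pos [0.4994 0.2506 0.2644] x-axis [-0.03   0.005 -1.   ] y [ 0.433 -0.901 -0.017] F [-0.1 -0.1 -1.8] op 0.0305
tool delta mm [ 44.7 -45.5 -19. ]
turn deg [-0.29  1.43  0.99]
```

Call:
arm_command:
  plan:
    - [[0,-0.01,-0.004,-0.1,0.5,0.3,0.02],[0,-0.014,-0.006,-0.1,0.5,0.3,0.02],[0,-0.012,-0.005,0,0.4,0.3,0.02],[0,-0.006,-0.002,0,0,0,0.02],[0,0,0,0,0,0,0.02],[0,0,0,0,0,0,0.02]]

```text
t: 33.33
tool_pos: [0.4961, 0.2964, 0.2638]
tool_rot: [1.969, 0.45, -1.973]
contact_force: [1.2, -0.4, -2.1]
opening: 0.0304
```

```bash
python3 -c "
from h import *
tg(.4955,.300,.18)"
```

```text
t 33.33 pos [0.4961 0.2964 0.2638] x-axis [-0.001 -0.002 -1.   ] y [ 0.435 -0.9    0.001] F [ 1.2 -0.4 -2.1] op 0.0304
tool delta mm [83.8 -3.6 -1.2]
turn deg [-0.18  0.12 -0.06]
```

Call:
arm_command:
  plan:
    - [[0.012,-0.0027,-0.003,0,0,0,0.02],[0.015,0,0,0,0,0,0.02],[0.018,0,0,0,0,0,0.02],[0.018,0,0,0,0,0,0.02],[0.012,0,0,0,0,0,0.02],[0,0,0,0,0,0,0.02],[0,0,0,0,0,0,0.02]]

```text
t: 33.92
tool_pos: [0.4995, 0.2963, 0.1827]
tool_rot: [1.972, 0.443, -1.976]
contact_force: [0.6, 0.4, -1.8]
opening: 0.0302
```

```bash
python3 -c "
from h import *
tg(.498,.2994,.18)
rel('amber_bottle','violet_block','w21.png')
maskrows('amber_bottle',range(210,330,12),'w21b.png')"
```

```text
t 33.92 pos [0.4995 0.2963 0.1827] x-axis [-0.001 -0.003 -1.   ] y [ 0.429 -0.903  0.002] F [ 0.6  0.4 -1.8] op 0.0302
tool delta mm [ 2.7 -3.5  0. ]
turn deg [-0.54  0.15 -0.13]
top amber_bottle [0.4907 0.2963 0.1054] violet_block [0.4891 0.2984 0.0443] tool diff mm [61.2 -2.7  0.4]
side amber_bottle [0.49   0.2935 0.1063] violet_block [0.4886 0.3011 0.0506] tool diff mm [55.7 -7.6 -2.1]
rows [216 388]
222 302 348 325.0
234 289 361 325.0
246 282 367 324.5
258 278 371 324.5
270 274 375 324.5
282 271 379 325.0
294 268 381 324.5
306 288 363 325.5
318 286 364 325.0
```

Call:
arm_command:
  plan:
    - [[0,-0.004,0,-0.5,0.1,-0.1,0.02],[0,0,0,0,0,0,0.02],[0.004,0,0,0,0,0,0.02],[0.005,0,0,0,0,0,0.02],[0.003,0,0,0,0,0,0.02],[0,0,0,0,0,0,0.02]]

```text
t: 34.97
tool_pos: [0.4979, 0.3013, 0.1712]
tool_rot: [1.971, 0.456, -1.966]
contact_force: [-0.4, -0.1, -1.0]
opening: 0.0306
```

```bash
python3 -c "
from h import *
tg(.498,.2994,.1245)
rel('amber_bottle','violet_block','w22.png')
s=save('side','s22.png')[...,::-1];a=cv2.imread('pics/w22.png')
cv2.imwrite('pics/c22.png',np.hstack([cv2.resize(a[150:350,200:440],(480,400)),cv2.resize(s[230:390,200:328],(320,400))]))"
```

```text
t 34.97 pos [0.4979 0.3013 0.1712] x-axis [ 0.002  0.001 -1.   ] y [ 0.439 -0.898  0.   ] F [-0.4 -0.1 -1. ] op 0.0306
tool delta mm [46.7  1.7  0.9]
turn deg [ 0.09 -0.14 -0.02]
top amber_bottle [0.489  0.3001 0.0972] violet_block [0.4887 0.2986 0.0463] tool diff mm [50.9  1.1  1.1]
side amber_bottle [0.488  0.3019 0.0953] violet_block [0.4903 0.3013 0.0517] tool diff mm [43.5  1.5 -1.7]
```

View pics/c22.png

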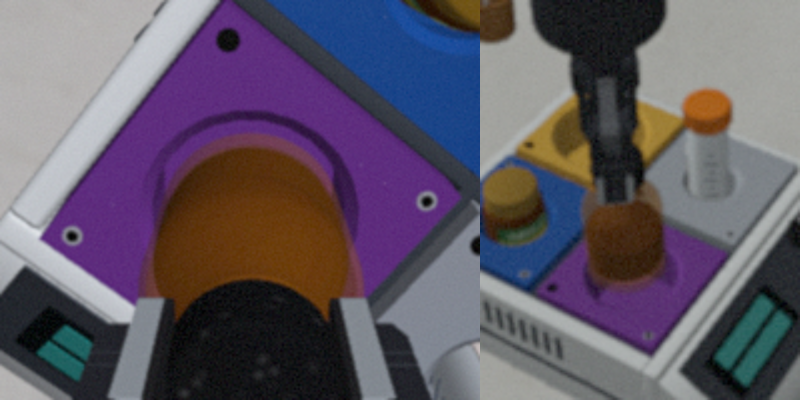

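The bottle's foot at (250,217) and the bore at about (250,212) nearly coincide. Lowering.

Call:
arm_command:
  plan:
    - [[0.004,0.0007,0,0,-0.1,0,0.02],[0.004,0,0,0,0,0,0.02],[0.004,0,0,0,0,0,0.02],[0.004,0,0,0,0,0,0.02],[0.004,0,0,0,0,0,0.02]]

```text
t: 35.88
tool_pos: [0.4994, 0.3015, 0.153]
tool_rot: [1.974, 0.457, -1.965]
contact_force: [-1.3, 0.7, -1.6]
opening: 0.0302
```

```bash
python3 -c "
from h import *
tg(.498,.3005,.1245)"
```

```text
t 35.88 pos [0.4994 0.3015 0.153 ] x-axis [ 0.004  0.002 -1.   ] y [ 0.439 -0.898 -0.001] F [-1.3  0.7 -1.6] op 0.0302
tool delta mm [28.5  0.3  1.8]
turn deg [ 0.08 -0.26  0.03]
```

Call:
arm_command:
  plan:
    - [[0.004,0,0.0012,0,-0.2,0,0.02],[0.005,0,0,0,0,0,0.02],[0.005,0,0,0,0,0,0.02],[0.005,0,0,0,0,0,0.02],[0.004,0,0,0,0,0,0.02],[0,0,0,0,0,0,0.02]]

```text
t: 36.38
tool_pos: [0.4971, 0.3001, 0.1243]
tool_rot: [1.966, 0.455, -1.971]
contact_force: [-0.5, -0.6, -1.9]
opening: 0.0305
```

```bash
python3 -c "
from h import *
tg(.498,.3005,.1245)"
```

```text
t 36.38 pos [0.4971 0.3001 0.1243] x-axis [-0.002 -0.001 -1.   ] y [ 0.439 -0.898  0.   ] F [-0.5 -0.6 -1.9] op 0.0305
tool delta mm [-0.2  0.  -0.9]
turn deg [ 0.08  0.16 -0.01]
```

Call:
arm_command:
  plan:
    - [[0.0015,0,0,0,0.1,0,0.02],[0.0005,0,0,0,0,0,0.02],[0,0,0,0,0,0,0.045],[0,0,0,0,0,0,0.06],[0,0,0,0,0,0,0.085],[0,0,0,0,0,0,0.085],[0,0,0,0,0,0,0.085],[-0.008,0,0,0,0,0,0.085],[-0.015,0,0,0,0,0,0.085],[-0.02,0,0,0,0,0,0.085],[-0.02,0,0,0,0,0,0.085],[-0.02,0,0,0,0,0,0.085],[-0.02,0,0,0,0,0,0.085],[-0.015,0,0,0,0,0,0.085],[-0.008,0,0,0,0,0,0.085],[0,0,0,0,0,0,0.085]]

```text
t: 37.72
tool_pos: [0.4983, 0.3006, 0.2613]
tool_rot: [1.974, 0.456, -1.964]
contact_force: [-0.3, -0.1, 0.0]
opening: 0.0854
```

```bash
python3 -c "
from h import *
tg(.4535,-.234,.25)
o=ctrl.get_obs();get_image('wrist')
for n in ['amber_bottle','tube']: print(n,[(c2w('wrist',d['at'],o).round(4).tolist(),round(d['conf'],2)) for d in mark_of('wrist',n)[:2]])
get_image('side')
for n in ['amber_bottle','tube','jar']: print(n,[(c2w('side',d['at']).round(4).tolist(),round(d['conf'],2)) for d in mark_of('side',n)[:3]])"
```

```text
t 37.72 pos [0.4983 0.3006 0.2613] x-axis [ 0.004  0.002 -1.   ] y [ 0.439 -0.898  0.   ] F [-0.3 -0.1  0. ] op 0.0854
tool delta mm [ 10.2 460.6 275.1]
turn deg [ 0.08 -0.27 -0.02]
amber_bottle [([0.4979, 0.2969, 0.0433], 0.74), ([0.5948, 0.271, 0.0454], 0.64)]
tube [([0.473, 0.2044, 0.044], 0.88), ([0.4014, -0.0437, 0.0027], 0.65)]
amber_bottle [([0.4888, 0.2996, 0.0479], 0.65)]
tube [([0.4711, 0.2065, 0.0471], 0.79), ([0.3958, -0.0393, -0.0015], 0.71), ([0.368, -0.1258, 0.0038], 0.55)]
jar [([0.5893, 0.278, 0.045], 0.64), ([0.5618, -0.2083, 0.0006], 0.31)]
```

Amber bottle seated. To the tall bottle.

Call:
arm_command:
  plan:
    - [[0,0.01,0.006,0,-0.2,0,0.085],[0,0.018,0.0105,0,0,0,0.085],[0,0.024,0.0143,0,0,0,0.085],[0,0.024,0.0143,0,0,0,0.085],[0,0.024,0.0143,0,0,0,0.085],[0,0.024,0.0143,0,0,0,0.085],[0,0.024,0.0143,0,0,0,0.085],[0,0.024,0.0143,0,0,0,0.085],[0,0.024,0.0143,0,0,0,0.085],[0,0.024,0.0143,0,0,0,0.085],[0,0.024,0.0143,0,0,0,0.085],[0,0.024,0.0143,0,0,0,0.085],[0,0.024,0.0143,0,0,0,0.085],[0,0.024,0.0143,0,0,0,0.085],[0,0.024,0.0143,0,0,0,0.085],[0,0.016,0.0095,0,0,0,0.085],[0,0.008,0.005,0,0,0,0.085],[0,0,0,0,0,0,0.085]]

```text
t: 39.57
tool_pos: [0.4489, -0.1505, 0.2472]
tool_rot: [1.939, 0.453, -1.997]
contact_force: [0.5, 0.1, 0.8]
opening: 0.0848
```

```bash
python3 -c "
from h import *
tg(.4535,-.234,.25)
look(['tall_bottle'],'w23.png')"
```

```text
t 39.57 pos [ 0.4489 -0.1505  0.2472] x-axis [-0.027 -0.009 -1.   ] y [ 0.439 -0.899 -0.004] F [0.5 0.1 0.8] op 0.0848
tool delta mm [-2.2 77.  32.6]
turn deg [0.06 1.62 0.25]
tall_bottle [((405, 222), [0.4527, -0.2382, 0.0009], 0.6)]
```

Call:
arm_command:
  plan:
    - [[-0.002,0.015,0.006,0,0.6,0.1,0.085],[-0.002,0.016,0.007,0,0.6,0.1,0.085],[0,0.016,0.007,0,0.4,0,0.085],[0,0.014,0.006,0,0,0,0.085],[0,0.01,0.004,0,0,0,0.085],[0,0,0,0,0,0,0.085],[0,0,0,0,0,0,0.085]]

```text
t: 40.25
tool_pos: [0.456, -0.2194, 0.2505]
tool_rot: [1.964, 0.476, -1.96]
contact_force: [0.1, -0.8, -0.7]
opening: 0.0851
```

```bash
cat >> h.py <<'E'
def whitecap(name):
    o=ctrl.get_obs();im=save('wrist',name)
    m=((im.min(2)>150)&(im.max(2).astype(int)-im.min(2)<40)).astype(np.uint8);n,l,s,c=cv2.connectedComponentsWithStats(m)
    for i in range(1,n):
        if s[i,4]>800:print(s[i],c[i].round(0),ray('wrist',*c[i],.185,o))
E
python3 -c "
from h import *
tg(.4535,-.235,.25)
look(['tall_bottle'],'w24.png')
whitecap('w24b.png')"
```

```text
t 40.25 pos [ 0.456  -0.2194  0.2505] x-axis [ 0.     0.007 -1.   ] y [ 0.453 -0.891 -0.006] F [ 0.1 -0.8 -0.7] op 0.0851
tool delta mm [ 0.4 12.8  9.3]
turn deg [ 0.98 -0.19  0.32]
tall_bottle [((340, 205), [0.4538, -0.2362, 0.0026], 0.8)]
```

Call:
arm_command:
  plan:
    - [[0,0.0065,0.0045,0.5,-0.1,0.2,0.085],[0,0.0065,0.0045,0.5,-0.1,0.1,0.085],[0,0,0,0,0,0,0.085],[0.012,0,0,0,0,0,0.085],[0.015,0,0,0,0,0,0.085],[0.012,0,0,0,0,0,0.085],[0,0,0,0,0,0,0.085],[0,0,0,0,0,0,0.085]]

```text
t: 41.07
tool_pos: [0.4534, -0.2349, 0.208]
tool_rot: [1.969, 0.454, -1.969]
contact_force: [0.8, -1.0, 0.2]
opening: 0.085
```

```bash
sed -i 's/im.min(2)>150/im.min(2)>125/' h.py; python3 -c "
from h import *
tg(.4535,-.235,.16)
look(['tall_bottle'],'w25.png')
im=save('wrist','w25c.png');print(im[270:400:10,322].tolist())
whitecap('w25b.png')
o,_=maskrows('tall_bottle',range(200,400,20),'w25d.png')"
```

```text
t 41.07 pos [ 0.4534 -0.2349  0.208 ] x-axis [ 0.    -0.001 -1.   ] y [ 0.438 -0.899  0.001] F [ 0.8 -1.   0.2] op 0.085
tool delta mm [48.   0.1 -0. ]
turn deg [ 0.01  0.01 -0.03]
tall_bottle [((330, 202), [0.4568, -0.2386, -0.0], 0.61)]
[[139, 140, 138], [129, 130, 129], [128, 129, 130], [128, 129, 131], [126, 128, 128], [125, 122, 124], [116, 115, 115], [114, 112, 116], [119, 115, 115], [112, 111, 111], [115, 115, 117], [84, 89, 101], [85, 89, 93]]
[ 299  266   60   56 1757] [331. 289.] [ 0.4571 -0.2369  0.185 ]
```

Call:
arm_command:
  plan:
    - [[0.008,0.0015,0,0,0,0,0.085],[0.012,0,0,0,0,0,0.085],[0.012,0,0,0,0,0,0.085],[0.01,0,0,0,0,0,0.085],[0.005,0,0,0,0,0,0.085],[0,0,0,0,0,0,0.085],[0,0,0,0,0,0,0.085]]

```text
t: 41.95
tool_pos: [0.4549, -0.2368, 0.1576]
tool_rot: [1.97, 0.452, -1.967]
contact_force: [0.2, -0.1, 0.4]
opening: 0.0851
```

```bash
python3 -c "
from h import *
tg(.4545,-.236,.158)
look(['tall_bottle'],'w26.png')
im=cv2.imread('pics/w26.png');g=cv2.GaussianBlur(im,(5,5),0).mean(2)
for r in (300,320,340,360): print(r,g[r,200:460:8].astype(int).tolist())
print('col326',g[230:440:8,326].astype(int).tolist())"
```

```text
t 41.95 pos [ 0.4549 -0.2368  0.1576] x-axis [ 0.002 -0.002 -1.   ] y [ 0.438 -0.899  0.003] F [ 0.2 -0.1  0.4] op 0.0851
tool delta mm [-0.4 -0.9 -0. ]
turn deg [ 0.02 -0.06 -0.17]
tall_bottle [((324, 217), [0.4569, -0.2365, 0.002], 0.69)]
300 [113, 114, 114, 114, 114, 114, 113, 112, 87, 78, 79, 80, 75, 104, 107, 113, 121, 124, 101, 80, 77, 72, 97, 113, 114, 115, 32, 60, 68, 103, 125, 134, 142]
320 [19, 29, 113, 114, 114, 114, 114, 114, 114, 113, 78, 79, 91, 103, 109, 115, 120, 123, 123, 120, 91, 114, 113, 114, 114, 114, 114, 56, 82, 29, 22, 9, 85]
340 [11, 9, 112, 113, 114, 113, 113, 113, 114, 113, 63, 123, 130, 130, 131, 130, 130, 130, 130, 141, 114, 112, 113, 113, 114, 113, 112, 112, 85, 18, 17, 6, 6]
360 [13, 12, 112, 113, 113, 112, 112, 113, 113, 115, 120, 125, 126, 126, 127, 127, 127, 127, 127, 128, 130, 112, 113, 113, 113, 113, 113, 113, 114, 112, 24, 7, 8]
col326 [45, 48, 49, 50, 48, 47, 46, 40, 96, 116, 118, 119, 137, 133, 128, 127, 127, 126, 126, 126, 125, 121, 112, 82, 91, 90, 74]
```

The cap disc is at about (321,363) and the fingers' axis at (326,356). Correcting by −1.5 mm in y and +2 mm in z, then closing.

Call:
arm_command:
  plan:
    - [[0,-0.0015,0.002,0,0,-0.1,0.085],[0,0,0,0,0,0,0.085],[0,0,0,0,0,0,0.02],[0,0,0,0,0,0,0.02],[0,0,0,0,0,0,0.02],[0,0,0,0,0,0,0.02],[0,0,0,0,0,0,0.02],[0,0,0,0,0,0,0.02],[0,0,0,0,0,0,0.02],[0,0,0,0,0,0,0.02],[0,0,0,0,0,0,0.02]]
  squeeze: 90

```text
t: 42.97
tool_pos: [0.4539, -0.2374, 0.1616]
tool_rot: [1.973, 0.449, -1.962]
contact_force: [-0.1, 0.1, -0.8]
opening: 0.0282
```

Call:
arm_command:
  plan:
    - [[-0.004,0,0,0,0,0,0.02],[-0.008,0,0,0,0,0,0.02],[-0.012,0,0,0,0,0,0.02],[-0.015,0,0,0,0,0,0.02],[-0.015,0,0,0,0,0,0.02],[-0.015,0,0,0,0,0,0.02],[-0.015,0,0,0,0,0,0.02],[-0.015,0,0,0,0,0,0.02],[-0.012,0,0,0,0,0,0.02],[-0.006,0,0,0,0,0,0.02],[0,0,0,0,0,0,0.02]]

```text
t: 43.88
tool_pos: [0.4485, -0.2336, 0.2792]
tool_rot: [1.966, 0.464, -1.98]
contact_force: [1.2, -0.8, -6.4]
opening: 0.0282
```

```bash
python3 -c "
from h import *
tg(.571,.1782,.28)
look(['tall_bottle'],'w27.png')
get_image('side');print([(c2w('side',d['at']).round(4),d['conf']) for d in mark_of('side','tall_bottle')[:2]])"
```

```text
t 43.88 pos [ 0.4485 -0.2336  0.2792] x-axis [-0.009  0.007 -1.   ] y [ 0.438 -0.899 -0.01 ] F [ 1.2 -0.8 -6.4] op 0.0282
tool delta mm [   1.  -316.4 -290.7]
turn deg [0.03 0.27 0.57]
tall_bottle [((326, 220), [0.4462, -0.2345, 0.1196], 0.88)]
[(array([ 0.4419, -0.2256,  0.1205]), 0.93)]
```

Held (−6.4 N) and upright. Carrying it gently to the gold block.

Call:
arm_command:
  plan:
    - [[-0.006,-0.005,-0.0045,0,0.1,0.3,0.02],[-0.006,-0.01,-0.009,0,0.1,0.3,0.02],[0,-0.014,-0.013,0,0,0,0.02],[0,-0.016,-0.0147,0,0,0,0.02],[0,-0.016,-0.0147,0,0,0,0.02],[0,-0.016,-0.0147,0,0,0,0.02],[0,-0.016,-0.0147,0,0,0,0.02],[0,-0.016,-0.0147,0,0,0,0.02],[0,-0.016,-0.0147,0,0,0,0.02],[0,-0.016,-0.0147,0,0,0,0.02],[0,-0.016,-0.0147,0,0,0,0.02],[0,-0.016,-0.0147,0,0,0,0.02],[0,-0.016,-0.0147,0,0,0,0.02],[0,-0.016,-0.0147,0,0,0,0.02],[0,-0.016,-0.0147,0,0,0,0.02],[0,-0.014,-0.013,0,0,0,0.02],[0,-0.01,-0.009,0,0,0,0.02],[0,-0.005,-0.004,0,0,0,0.02],[0,0,0,0,0,0,0.02]]

```text
t: 45.67
tool_pos: [0.5404, 0.1178, 0.2762]
tool_rot: [1.95, 0.475, -2.002]
contact_force: [-0.1, -0.3, -5.9]
opening: 0.0285
```

```bash
python3 -c "
from h import *
tg(.571,.1782,.28)"
```

```text
t 45.67 pos [0.5404 0.1178 0.2762] x-axis [-0.029  0.012 -1.   ] y [ 0.438 -0.899 -0.024] F [-0.1 -0.3 -5.9] op 0.0285
tool delta mm [ -3.9 -40.9 -53.9]
turn deg [0.04 1.19 1.36]
```

Call:
arm_command:
  plan:
    - [[-0.002,-0.008,-0.01,0,0.4,0.45,0.02],[-0.002,-0.01,-0.014,0,0.4,0.45,0.02],[0,-0.01,-0.014,0,0.4,0.45,0.02],[0,-0.006,-0.008,0,0,0,0.02],[0,-0.002,-0.003,0,0,0,0.02],[0,0,0,0,0,0,0.02],[0,0,0,0,0,0,0.02]]

```text
t: 46.25
tool_pos: [0.5694, 0.1727, 0.2789]
tool_rot: [1.969, 0.448, -1.973]
contact_force: [-0.0, -0.6, -6.0]
opening: 0.0282
```

```bash
python3 -c "
from h import *
tg(.571,.1782,.26)
rel('tall_bottle','gold_block','w28.png')"
```

```text
t 46.25 pos [0.5694 0.1727 0.2789] x-axis [-0.001 -0.003 -1.   ] y [ 0.435 -0.9    0.002] F [-0.  -0.6 -6. ] op 0.0282
tool delta mm [18.9 -4.3 -3.9]
turn deg [-0.2   0.15 -0.11]
top tall_bottle [0.5647 0.179  0.1164] gold_block [0.5691 0.1765 0.046 ] tool diff mm [70.4  4.  -3.1]
side tall_bottle [0.5652 0.1736 0.1224] gold_block [0.5631 0.1788 0.047 ] tool diff mm [75.4 -5.7 -0.5]
```

Call:
arm_command:
  plan:
    - [[0,-0.004,-0.0038,-0.2,0.1,-0.1,0.02],[0,0,0,0,0,0,0.02],[0.006,0,0,0,0,0,0.02],[0.008,0,0,0,0,0,0.02],[0.006,0,0,0,0,0,0.02],[0,0,0,0,0,0,0.02],[0,0,0,0,0,0,0.02]]

```text
t: 47.28
tool_pos: [0.5709, 0.1786, 0.2563]
tool_rot: [1.969, 0.455, -1.97]
contact_force: [0.4, 0.2, -5.2]
opening: 0.0278
```

```bash
python3 -c "
from h import *
tg(.571,.1782,.2065)
rel('tall_bottle','gold_block','w29.png')
o,im=maskrows('tall_bottle',range(196,300,12),'w29b.png')
o=ctrl.get_obs()
print('where bore predicted:')
import numpy as np
c=calibration('wrist');T=np.eye(4);T[:3,:3]=R.from_rotvec(o['tool_rot']).as_matrix();T[:3,3]=o['tool_pos'];M=np.linalg.inv(T@np.array(c['hand_eye']))
for p in ((.571,.1782,.086),(o['tool_pos'][0],o['tool_pos'][1],o['tool_pos'][2]-.1605)):
    q=(M@np.r_[p,1])[:3];print(pix('wrist',q))
g=cv2.cvtColor(im,cv2.COLOR_RGB2GRAY)
m=cv2.createCLAHE(3).apply(g)
c=cv2.HoughCircles(cv2.GaussianBlur(g,(3,3),0),cv2.HOUGH_GRADIENT,1,20,param1=80,param2=11,minRadius=2,maxRadius=7)
if c is not None:
  for x,y,r in c[0]:
    if 200<x<450 and 60<y<300: print(x,y,r,im[int(y),int(x)])"
```

```text
t 47.28 pos [0.5709 0.1786 0.2563] x-axis [-0.001  0.    -1.   ] y [ 0.438 -0.899 -0.   ] F [ 0.4  0.2 -5.2] op 0.0278
tool delta mm [49.8  0.4  0. ]
turn deg [0.02 0.04 0.02]
top tall_bottle [0.5658 0.1825 0.096 ] gold_block [0.5686 0.1816 0.0486] tool diff mm [47.4  2.1 -2.2]
side tall_bottle [0.5696 0.1791 0.1015] gold_block [0.5641 0.178  0.0458] tool diff mm [55.6 -1.5  5.3]
rows [179 390]
196 289 352 320.5
208 283 359 321.0
220 279 364 321.5
232 276 369 322.5
244 271 374 322.5
256 266 378 322.0
268 264 382 323.0
280 265 380 322.5
292 268 379 323.5
where bore predicted:
(325, 215)
(324, 217)
290.5 131.5 4.6 [0 0 2]
216.5 229.5 4.6 [16 15 14]
206.5 62.5 4.0 [23 18 21]
314.5 150.5 3.3 [19 14 21]
```

```bash
python3 -c "
from h import *
o=ctrl.get_obs();g=ray('wrist',314.5,150.5,.086,o)
def O(p): return dict(tool_pos=np.array(p),tool_rot=o['tool_rot'])
b=ray('wrist',309,173.5,.086,O([.5947,.2767,.1467]));v=ray('wrist',314,170,.086,O([.4979,.3013,.1712]))
print(g,b,v)
print('gold bore via blue',g-b+[.595,.2755,0],'via violet',g-v+[.4975,.3002,0])
im=cv2.imread('pics/w29b.png');cv2.imwrite('/tmp/x.png',im)
# gold pixels: ring brightness along column/row near the mouth
G=cv2.GaussianBlur(im,(3,3),0)
print('row 205',[int(x) for x in G[205,250:400:4].mean(1)])
print('col 322',[int(x) for x in G[150:190:2,322].mean(1)])"
```

```text
[0.6139 0.2082 0.086 ] [0.636  0.3057 0.086 ] [0.5386 0.3278 0.086 ]
gold bore via blue [0.5729 0.178  0.    ] via violet [0.5728 0.1806 0.    ]
row 205 [70, 46, 82, 96, 95, 94, 95, 87, 80, 38, 38, 41, 45, 46, 47, 50, 52, 53, 54, 55, 54, 54, 54, 57, 55, 56, 56, 93, 55, 69, 96, 95, 95, 97, 96, 95, 93, 93]
col 322 [97, 98, 96, 96, 96, 97, 97, 96, 96, 95, 98, 78, 53, 70, 96, 97, 81, 56, 55, 55]
```

```bash
python3 -c "
from h import *
im=cv2.imread('pics/w29b.png');g=cv2.GaussianBlur(im,(3,3),0).mean(2)
for r in range(170,236,6): print(r,'L',g[r,250:300:2].astype(int).tolist(),'R',g[r,340:382:2].astype(int).tolist())"
```

```text
170 L [62, 63, 65, 62, 63, 63, 65, 62, 61, 63, 63, 62, 82, 84, 53, 49, 47, 67, 102, 97, 96, 97, 95, 96, 97] R [96, 96, 96, 96, 97, 96, 95, 91, 91, 110, 142, 161, 164, 167, 168, 170, 172, 178, 185, 184, 151]
176 L [63, 63, 64, 62, 62, 64, 62, 65, 63, 65, 80, 69, 50, 47, 49, 80, 105, 96, 96, 96, 95, 96, 96, 98, 97] R [68, 80, 93, 99, 97, 97, 94, 97, 96, 96, 91, 89, 96, 123, 152, 163, 166, 168, 168, 172, 172]
182 L [64, 64, 65, 63, 63, 64, 64, 73, 91, 60, 49, 48, 51, 86, 100, 95, 96, 97, 96, 98, 96, 87, 72, 64, 66] R [94, 84, 60, 51, 51, 64, 84, 96, 96, 97, 95, 97, 96, 95, 92, 91, 104, 136, 159, 164, 165]
188 L [65, 63, 62, 62, 61, 74, 86, 53, 49, 48, 62, 100, 96, 96, 97, 96, 97, 95, 87, 74, 70, 74, 84, 88, 83] R [71, 88, 99, 100, 96, 87, 59, 50, 59, 89, 95, 97, 95, 95, 96, 96, 98, 94, 91, 93, 115]
194 L [64, 63, 64, 86, 75, 52, 49, 50, 74, 103, 96, 95, 96, 96, 96, 95, 87, 78, 76, 80, 84, 72, 49, 42, 42] R [54, 55, 55, 58, 76, 94, 96, 95, 74, 53, 56, 81, 95, 94, 97, 95, 93, 94, 96, 96, 95]
200 L [67, 92, 65, 49, 47, 52, 93, 98, 93, 94, 95, 95, 96, 95, 92, 83, 82, 70, 71, 60, 40, 41, 41,
[... 368 characters left out ...]
 37, 39, 41, 41, 45, 46, 47] R [57, 55, 56, 55, 55, 53, 55, 55, 53, 59, 63, 55, 60, 61, 79, 96, 95, 96, 95, 95, 96]
218 L [76, 95, 97, 96, 95, 95, 97, 96, 95, 95, 94, 95, 96, 94, 91, 68, 38, 37, 41, 43, 46, 48, 46, 47, 47] R [53, 55, 56, 56, 57, 56, 55, 54, 54, 54, 56, 66, 70, 64, 79, 97, 97, 94, 94, 97, 94]
224 L [94, 109, 86, 53, 90, 105, 94, 94, 95, 96, 96, 95, 95, 90, 70, 41, 40, 41, 42, 45, 44, 46, 46, 49, 51] R [61, 63, 59, 60, 59, 57, 57, 58, 57, 55, 53, 54, 71, 75, 87, 94, 97, 94, 95, 95, 95]
230 L [93, 95, 98, 102, 98, 93, 93, 94, 94, 97, 96, 96, 90, 72, 43, 40, 42, 42, 45, 48, 53, 50, 55, 57, 56] R [66, 67, 66, 66, 63, 64, 63, 62, 61, 58, 56, 55, 53, 70, 94, 97, 95, 94, 95, 95, 96]
```

The chamfer edges put the gold bore's centre at column 322, row 216.5. The bottle's foot is at (321,217), so they are aligned within 1 mm. Lowering.

Call:
arm_command:
  plan:
    - [[0.004,0.0005,0.0005,0,0,0,0.02],[0.004,0,0,0,0,0,0.02],[0.004,0,0,0,0,0,0.02],[0.004,0,0,0,0,0,0.02],[0.004,0,0,0,0,0,0.02]]

```text
t: 48.25
tool_pos: [0.5738, 0.1787, 0.246]
tool_rot: [1.981, 0.455, -1.958]
contact_force: [-5.2, -1.0, 10.1]
opening: 0.0282
```

```bash
python3 -c "
from h import *
tg(.571,.1782,.2065)"
```

```text
t 48.25 pos [0.5738 0.1787 0.246 ] x-axis [ 0.011  0.003 -1.   ] y [ 0.438 -0.899  0.002] F [-5.2 -1.  10.1] op 0.0282
tool delta mm [39.5 -0.8  3.1]
turn deg [ 0.02 -0.65 -0.13]
```

Contact at the chamfer, pushing towards −x. Backing off, shifting +z by about 4 mm, and trying again.

Call:
arm_command:
  plan:
    - [[-0.004,0,0,0,-0.3,0,0.02],[-0.003,0,0.002,0,-0.3,-0.1,0.02],[0,0,0.0015,0,0,0,0.02],[0,0,0,0,0,0,0.02],[0,0,0,0,0,0,0.02]]

```text
t: 48.67
tool_pos: [0.5703, 0.177, 0.253]
tool_rot: [1.97, 0.454, -1.969]
contact_force: [-0.3, -0.4, -5.9]
opening: 0.0286
```

```bash
cat >> h.py <<'E'
def edges(rows,name):
    o,_=maskrows('tall_bottle',rows,name)
    g=cv2.GaussianBlur(cv2.imread('pics/'+name),(3,3),0).mean(2)
    for r in rows: print(r,'L',g[r,256:300:2].astype(int).tolist(),'R',g[r,340:384:2].astype(int).tolist())
    print('col322',g[150:200:2,322].astype(int).tolist())
E
python3 -c "
from h import *
tg(.571,.1782,.2065)
edges(range(176,236,8),'w30.png')"
```

```text
t 48.67 pos [0.5703 0.177  0.253 ] x-axis [ 0.001 -0.    -1.   ] y [ 0.438 -0.899  0.001] F [-0.3 -0.4 -5.9] op 0.0286
tool delta mm [46.5 -0.8 -1.1]
turn deg [ 0.03 -0.02 -0.03]
rows [178 390]
184 300 342 321.0
192 291 350 320.5
200 286 355 320.5
208 282 359 320.5
216 280 362 321.0
224 277 366 321.5
232 274 369 321.5
176 L [63, 64, 63, 64, 61, 69, 69, 51, 49, 49, 70, 119, 102, 94, 96, 96, 96, 96, 98, 97, 94, 81] R [53, 67, 86, 96, 98, 97, 98, 95, 97, 95, 93, 91, 90, 105, 137, 159, 164, 167, 168, 170, 172, 174]
184 L [64, 61, 68, 64, 51, 50, 48, 74, 111, 100, 96, 97, 97, 96, 95, 92, 77, 68, 68, 81, 95, 94] R [99, 97, 97, 89, 66, 50, 55, 78, 96, 98, 97, 97, 97, 96, 98, 95, 90, 91, 110, 142, 161, 165]
192 L [64, 51, 48, 46, 71, 113, 102, 95, 96, 94, 96, 96, 90, 78, 76, 84, 93, 89, 83, 73, 51, 43] R [55, 58, 59, 77, 96, 98, 97, 85, 58, 50, 70, 95, 97, 97, 94, 96, 96, 95, 96, 96, 93, 90]
200 L [48, 77, 112, 98, 94, 95, 96, 95, 95, 94, 90, 84, 81, 68, 79, 79, 59, 40, 39, 40, 43, 43] R [54, 58, 54, 56, 55, 55, 60, 89, 96, 75, 55, 56, 68, 92, 96, 96, 95, 94, 95, 95, 95, 95]
208 L [100, 95, 95, 95, 94, 95, 95, 95, 95, 93, 88, 86, 70, 58, 45, 34, 38, 40, 44, 42, 44, 45] R [56, 54, 53, 56, 55, 54, 54, 55, 57, 76, 54, 58, 60, 69, 92, 94, 96, 95, 96, 95, 96, 96]
216 L [95, 95, 95, 93, 96, 95, 95, 95, 95, 95, 93, 91, 65, 40, 33, 37, 41, 42, 44, 45, 47, 48] R [55, 54, 58, 58, 58, 54, 55, 54, 53, 55, 63, 70, 66, 64, 88, 96, 94, 96, 95, 95, 97, 97]
224 L [96, 103, 96, 96, 95, 95, 95, 95, 96, 97, 96, 72, 38, 40, 41, 43, 46, 47, 46, 48, 50, 51] R [61, 62, 61, 61, 57, 56, 56, 55, 54, 56, 55, 52, 71, 81, 93, 96, 97, 95, 97, 95, 96, 95]
232 L [94, 94, 93, 94, 95, 95, 94, 95, 94, 83, 62, 40, 43, 41, 46, 48, 52, 53, 57, 56, 57, 58] R [67, 66, 64, 67, 66, 67, 66, 64, 64, 60, 60, 58, 56, 61, 92, 95, 95, 95, 93, 96, 112, 150]
col322 [96, 97, 96, 98, 97, 97, 96, 97, 97, 98, 84, 51, 61, 94, 97, 100, 83, 55, 53, 54, 53, 55, 53, 53, 53]
```

The pictures show alignment within 1 mm, so the contact came from outward drift and tilt while descending. Descending in short bursts with compensation.

Call:
arm_command:
  plan:
    - [[0.003,-0.0005,0,0,-0.1,0,0.02],[0.003,0,0.0005,0,-0.15,0,0.02],[0.003,0,0.0005,0,-0.15,0,0.02]]

```text
t: 49.02
tool_pos: [0.5689, 0.1769, 0.2426]
tool_rot: [1.961, 0.452, -1.977]
contact_force: [-0.2, 0.6, -5.8]
opening: 0.0286
```

```bash
python3 -c "
from h import *
tg(.571,.1782,.2065)"
```

```text
t 49.02 pos [0.5689 0.1769 0.2426] x-axis [-0.007 -0.004 -1.   ] y [ 0.438 -0.899  0.   ] F [-0.2  0.6 -5.8] op 0.0286
tool delta mm [36.  -0.2 -2.7]
turn deg [ 0.02  0.46 -0.02]
```

Call:
arm_command:
  plan:
    - [[0.003,0,-0.0005,0,0.3,0,0.02],[0.003,0,0,0,0,0,0.02],[0.003,0,0,0,0,0,0.02],[0.003,0,0,0,0,0,0.02]]

```text
t: 49.35
tool_pos: [0.5687, 0.1771, 0.2278]
tool_rot: [1.964, 0.454, -1.974]
contact_force: [0.9, 0.7, -6.2]
opening: 0.0283
```

```bash
python3 -c "
from h import *
tg(.571,.1782,.2065)"
```

```text
t 49.35 pos [0.5687 0.1771 0.2278] x-axis [-0.004 -0.002 -1.   ] y [ 0.438 -0.899 -0.   ] F [ 0.9  0.7 -6.2] op 0.0283
tool delta mm [21.3 -0.  -2.6]
turn deg [0.02 0.27 0.02]
```

In the bore with only its own weight on the wrist. Continuing.

Call:
arm_command:
  plan:
    - [[0.004,0,-0.0005,0,0.2,0,0.02],[0.004,0,0,0,0,0,0.02],[0.004,0,0,0,0,0,0.02],[0.003,0,0,0,0,0,0.02],[0,0,0,0,0,0,0.02]]

```text
t: 49.77
tool_pos: [0.5686, 0.1772, 0.2098]
tool_rot: [1.967, 0.455, -1.972]
contact_force: [0.8, -0.2, -6.7]
opening: 0.0283
```

```bash
python3 -c "
from h import *
tg(.571,.1782,.2065)"
```

```text
t 49.77 pos [0.5686 0.1772 0.2098] x-axis [-0.003 -0.    -1.   ] y [ 0.438 -0.899 -0.001] F [ 0.8 -0.2 -6.7] op 0.0283
tool delta mm [ 3.3  0.1 -2.6]
turn deg [0.02 0.15 0.05]
```

Call:
arm_command:
  plan:
    - [[0.002,0,0,0,0,0,0.02],[0.0015,0,0,0,0,0,0.02],[0,0,0,0,0,0,0.02]]

```text
t: 50.02
tool_pos: [0.5697, 0.1776, 0.2083]
tool_rot: [1.97, 0.455, -1.969]
contact_force: [-0.4, -0.3, -6.2]
opening: 0.0279
```

```bash
python3 -c "
from h import *
tg(.571,.1782,.2065)"
```

```text
t 50.02 pos [0.5697 0.1776 0.2083] x-axis [ 0.001  0.001 -1.   ] y [ 0.438 -0.899 -0.   ] F [-0.4 -0.3 -6.2] op 0.0279
tool delta mm [ 1.8 -0.  -1.4]
turn deg [ 0.03 -0.04  0.01]
```

Call:
arm_command:
  plan:
    - [[0.002,0,0,0,0,0,0.02],[0.002,0,0,0,0,0,0.02],[0.001,0,0,0,0,0,0.02]]

```text
t: 50.27
tool_pos: [0.5714, 0.1782, 0.2079]
tool_rot: [1.976, 0.456, -1.963]
contact_force: [-1.2, -0.5, -0.4]
opening: 0.0283
```

```bash
python3 -c "
from h import *
tg(.571,.1782,.2065)"
```

```text
t 50.27 pos [0.5714 0.1782 0.2079] x-axis [ 0.006  0.002 -1.   ] y [ 0.439 -0.899  0.001] F [-1.2 -0.5 -0.4] op 0.0283
tool delta mm [ 1.4 -0.2  0.4]
turn deg [ 0.04 -0.37 -0.04]
```

It rests on the floor of the bore (the weight is off the wrist). Releasing and retreating.

Call:
arm_command:
  plan:
    - [[0,0,0,0,-0.2,0,0.045],[0,0,0,0,0,0,0.06],[0,0,0,0,0,0,0.085],[0,0,0,0,0,0,0.085],[0,0,0,0,0,0,0.085],[-0.008,0,0,0,0,0,0.085],[-0.015,0,0,0,0,0,0.085],[-0.018,0,0,0,0,0,0.085],[-0.018,0,0,0,0,0,0.085],[-0.015,0,0,0,0,0,0.085],[-0.01,0,0,0,0,0,0.085],[0,0.01,0.008,0,0,0,0.085],[0,0.018,0.014,0,0,0,0.085],[0,0.018,0.014,0,0,0,0.085],[0,0.018,0.014,0,0,0,0.085],[0,0.018,0.014,0,0,0,0.085],[0,0.018,0.014,0,0,0,0.085],[0,0.018,0.014,0,0,0,0.085],[0,0.01,0.008,0,0,0,0.085],[0,0,0,0,0,0,0.085]]

```text
t: 51.93
tool_pos: [0.5341, 0.0075, 0.2963]
tool_rot: [1.972, 0.452, -1.962]
contact_force: [-0.0, -0.5, -0.2]
opening: 0.0852
```

```bash
python3 -c "
from h import *
tg(.5,0,.25)
for c in('side','top'):
  save(c,c+'_end.png')
  for n in NM[:6]: print(c,n,[(pix(c,d['at']),c2w(c,d['at']).round(3).tolist(),round(d['conf'],2)) for d in mark_of(c,n)[:4]])
# lean in the side view: mask axis vs projected vertical through its mark
c=calibration('side');M=np.linalg.inv(np.array(c['cam_to_world']))
get_image('side')
for n,p in (('tall_bottle',(.571,.178)),('amber_bottle',(.498,.300)),('jar',(.595,.2755)),('tube',(.4737,.202))):
  for d in cut_out('side',n)[:4]:
    ys,xs=np.nonzero(d['mask'])
    if ys.mean()<265 and n!='tall_bottle' and xs.mean()>300: continue
    rr=np.unique(ys);mid=[(xs[ys==r].min()+xs[ys==r].max())/2 for r in rr];k=np.polyfit(rr,mid,1)[0]
    a=pix('side',(M@np.r_[p,.09,1])[:3]);b=pix('side',(M@np.r_[p,.2,1])[:3])
    print(n,'bbox',xs.min(),xs.max(),ys.min(),ys.max(),'slope',round(k,3),'vertical slope',round((a[0]-b[0])/(a[1]-b[1]),3))"
```

```text
t 51.93 pos [0.5341 0.0075 0.2963] x-axis [ 0.006 -0.002 -1.   ] y [ 0.44  -0.898  0.005] F [-0.  -0.5 -0.2] op 0.0852
tool delta mm [46.1 -8.4 34.1]
turn deg [ 0.12 -0.23 -0.26]
side tube [((289, 318), [0.473, 0.207, 0.046], 0.91), ((376, 242), [0.368, -0.126, 0.006], 0.91), ((356, 263), [0.398, -0.04, -0.0], 0.81), ((250, 297), [0.564, 0.178, 0.048], 0.59)]
side jar [((214, 332), [0.592, 0.277, 0.044], 0.88)]
side amber_bottle [((261, 354), [0.491, 0.299, 0.044], 0.92)]
side tall_bottle [((245, 297), [0.571, 0.184, 0.05], 0.66)]
side red_cap_jar [((370, 194), [0.427, -0.343, -0.0], 0.7)]
side paper_roll [((309, 210), [0.564, -0.208, 0.004], 0.58)]
top tube [((370, 297), [0.377, -0.123, 0.003], 0.95)]
top jar [((182, 195), [0.586, 0.282, 0.045], 0.83)]
top amber_bottle [((172, 240), [0.49, 0.299, 0.046], 0.68), ((184, 194), [0.59, 0.278, 0.046], 0.66)]
top tall_bottle [((183, 194), [0.59, 0.28, 0.046], 0.62)]
top red_cap_jar [((474, 271), [0.436, -0.35, -0.001], 0.93)]
top paper_roll [((409, 209), [0.571, -0.207, 0.005], 0.71)]
tall_bottle bbox 227 263 217 296 slope 0.07 vertical slope 0.109
amber_bottle bbox 243 276 308 354 slope 0.073 vertical slope 0.104
amber_bottle bbox 260 325 285 330 slope 0.051 vertical slope 0.104
amber_bottle bbox 201 227 297 328 slope 0.034 vertical slope 0.104
jar bbox 201 226 297 328 slope 0.053 vertical slope 0.17
tube bbox 280 300 266 310 slope 0.024 vertical slope 0.021
```

```bash
python3 -c "
from station import *
print(finish_job())"
```

```text
the job is handed in; nothing more can be done
None
```

All four containers are standing in their blocks, and I handed the job in at about 52 s of the 131 s allowed. They were placed in the order asked: tube in silver, banded jar in blue, squat amber bottle in violet, tall bottle in gold.

**Last checks**
- **Seating:** the side camera puts the undersides at 44–50 mm, against bore floors at 46 mm. The wrist carried no load after release and the gripper was well clear.
- **Untouched items:** the red-capped jar and paper roll read the same as at the start, within about 4–7 mm. That is close to the networks' noise.
- **Uprightness:** a lean check from the side-view masks gave image slopes within 0.04 of vertical for the tube and both bottles. The jar differed more, by 0.12, but its mask is short and partly hidden, so I put no weight on that figure.

**What went wrong or disagreed**
- **Jar:** on the first try it came down on the block's top beside the bore. I lifted it off and corrected about 5 mm before it went in. It leaned an estimated 2–3° in the grip on the way.
- **Tall bottle:** it touched the chamfer once with about 16 N, so I backed off and lowered it again.
- **Cameras:** the top and side cameras read a few mm short in x compared with the arm. In the last top picture the network missed the tube and mistook the jar for the tall bottle.
- **No final look:** all 16 picture views were used by then, so the end state was checked by numbers only.

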